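# Tighten a bearing retaining ring with a two-pin spanner

### The arm

A 7-joint arm with a two-finger parallel gripper is mounted at the origin on the work surface. World frame = base frame: x ahead of the robot, y to its left, z up, the work surface at z = 0. Lengths are in m, angles in rad, forces in N, time in s.
With the tool pointing down it reaches from about 0.425 to 0.975 m from the base axis. Payload 16.7 kg.
Tool frame: the origin (TCP) lies midway between the tips of the shut fingers; the grasp point (between the pads) lies 19 mm behind it; z points along the fingers, y is the direction in which the jaws open and shut (so a half turn about z gives the same grasp; the last joint's range is limited). The gripper opens to 85 mm and grips with 20 to 120 N. Pads are 22 mm wide; open, the fingers measure 114 mm over their backs; the gripper's body (76 mm by 85 mm) begins 54 mm behind the grasp point. The pads swing forward as they close: fully open they stand 13 mm farther back than shut.
Start: joints at [-0.149, 0.426, 0.074, 1.606, -0.034, 1.111, -0.067], TCP at [0.675, -0, 0.206] pointing down, gripper open.
Joint ranges: [-2.85, 2.85], [-0.5, 2.14], [-1.23, 1.37], [0.21, 2.46], [-1.02, 4.16], [0.16, 2.05], [-2.73, 2.73]. Speed limits (rad/s): [1.89, 1.89, 2.39, 2.39, 3.01, 3.01, 3.01].

### API

Orientations are given as a unit quaternion [w, x, y, z].
In Python, from rig import bot gives the robot as it stands.
- The arm moves only by the tool carry_out, never from a script. Its argument "plan" is a list of rows, each a list of 7 numbers: the shift along the tool's x, y, z in cm, then the turn, a rotation vector about the tool's x, y, z in degrees, then the finger opening in cm, from 0 to 8.54. In form: [[dx, dy, dz, ax, ay, az, grip], ...]. A call has 1 to 12 rows; each row shifts and turns the pose as measured when the row begins, along the tool's axes as they then stand; what a row does not reach is not made up. A row lasts 1/8 s, in which the tool goes at most 62.5 mm and 10.7 degrees, less where a joint would pass 70% of its speed; a pose out of reach is approached as far as the arm can. A call with a gripper value outside its range is refused whole. The fingers move at their own pace and stop on an object; "squeeze" is the grip in N (left out, the last holds). Time passes only in rows, so rows that do not move let the fingers close. It gives the time, the measured TCP pose, the force and the opening at its end, in the units of the state.
- bot.read_state(): the state, without advancing time (a new reading comes with each control period).
- bot.grab_frame(name): name is "scene" or "side" or "wrist"; returns the picture (480x640x3 uint8, red, green, blue); there is no depth.
- bot.calibration(name): a dict with "fx", "fy", "cx", "cy" (pixels), "R" (3x3) and "t" (3): a world point X has camera coordinates R X + t; the wrist camera has in their place "T_tool_cam" (4x4, takes a point from camera to tool coordinates, whose origin is the TCP and whose axes are the flange's). Camera axes: x right, y down, z forward; pixel columns grow to the right and rows downward; lengths in m; the calibration is good to about 2 mm. A picture is of the moment at which its call begins: read the wrist's pose just before it. calibration takes no time and is no camera call.
- bot.hand_in(): hands the job in, once; it reports no verdict.
The state is a dict: "clock": time; "joint_positions": joint angles; "qvel": joint speeds; "joint_torque": joint torques, N m; "tool_pos": TCP position; "orientation": TCP orientation; "contact_force": force on the tool from outside, world axes, zero at the start; "moment": the same for the moment, N m; "opening": finger opening in m.
Only numpy, scipy, OpenCV 4.12 (cv2) and the standard library are available. Lean on these libraries where they do the work, as an engineer would, in place of code of your own. Each camera call takes 0.05 s, during which the arm holds its last target.

### The job

Take the large blue-handled pin spanner out of its wooden stand, engage both its pins fully in the two holes of the brass retaining ring of the bearing housing in the vise, and turn the ring clockwise until it comes up tight. Feel for the holes with a light hand and never force the spanner against the ring. Then put the spanner back upright in the slot it came from, let go, and leave everything else on the bench alone.

Things in the scene. Friction and masses are not known exactly. Their poses are not given: they have to be found in the camera images.
- spanner: The large pin spanner as a whole, about 0.34 kg (20 % either way); origin on its axis at the level of the pin tips. At the start it stands in one of the stand's two slots: hub resting on the wood, pins hanging in the slot, crossbar along the slot.
- spanner_grip (a point): Centre of the blue crossbar of the large pin spanner, an upright steel T. Bar 110 mm long (x), 14 wide (y), 16 high (z up); below it a stem 16 mm in diameter, 38 mm free, then a hub 55 mm in diameter, 11 mm thick, its underside 59 mm below this point. Two pins hang from the hub right under the bar, 22.5 mm to either side along x, so the bar shows the line of the pins; tips 68 mm below.
- spanner_foot (a point): Centre of the flat underside of the large spanner's hub, on its axis, between the roots of the two pins; same axes as spanner_grip. Pins: round, 6 mm in diameter, 9 mm long, tips tapered to 4.8 mm over the last 2 mm.
- stand: Fixed wooden tool stand, 90 mm (x) by 210 mm (y), 30 mm high; origin at the centre of its underside. In its flat top are two slots along x, 66 mm long, 10 mm wide and 16 mm deep, at y = -55.5 and +55.5 mm. The two spanners stand in them, either one in either slot.
- spanner_small: Second, smaller pin spanner of the same shape with a black crossbar and a 40 mm hub, its pins 30 mm apart: wrong for this ring, leave it alone. Origin on its axis at the level of its pin tips.
- vise: Green machine vise bolted to the bench with the steel bearing housing clamped upright in it; origin on the bench under the housing's axis. x along the jaw faces, y square to them towards the screw handle. Jaw tops 78 mm above the bench; housing 64 mm in diameter, its rim 96 mm above the bench.
- ring_centre (a point): Centre of the top face of the brass ring, 98 mm above the bench, on the housing's axis; axes as the vise. Ring 56 mm outside, 34 inside, 11 thick. Two through holes 7.6 mm wide, 22.5 mm either side of the centre, not measured: when tight, their line lies within 35 degrees of this x axis, either side; until then it is turned counter-clockwise from that by the turn still to go.
- ring (a joint): Turn of the brass ring on its thread, rad: 0 = tight (a firm stop), negative = turn still to go. Grows as the ring turns clockwise seen from above. At the start -0.75 to -0.4; it can be backed off to -1.5. It stays put under light rubbing (thread drag 0.25 N m), and does not rise or sink to speak of.
- bearing: Bystander: loose ball bearing, 42 mm in diameter, 12 mm high, on the bench.
- drill_chuck: Bystander: loose dark steel drill chuck, 43 mm in diameter, 64 mm high, standing on the bench.
- oil_bottle: Bystander: yellow oil bottle, 54 mm in diameter, 150 mm high.
- grease_tin: Bystander: blue tin, 76 mm in diameter, 55 mm high.
- brush: Bystander: brush lying on the bench.
- screwdriver: Bystander: screwdriver lying on the bench.
- hammer: Bystander: hammer lying on the bench.
Things that resemble listed ones, but are neither listed nor needed, are in the scene too. Leave any pink or turquoise look-alike of the spanner alone.

How it is judged:
By the outcome, as a careful person would: the job done as asked, in the order asked, and still so for the second after the job is handed in, with the robot touching nothing.
It also fails if it takes over 72 s, if anything falls off the work surface, if the arm or the gripper's body presses on something with over 40 N, if the wrist force passes 120 N, or if a joint passes its speed limit or range.

## Working session

There is one attempt and no reset: what is moved stays moved. The work goes in short steps, Python scripts to look and compute and a tool call to move; the robot and the scene stay as the last step left them, time stands still between calls to the robot, and variables do not carry over. Pictures are saved under pics/ and viewed, and the job is handed in when it is done.

Besides the shell and the picture viewer there is one more tool, called after "Emit:" by a JSON object that holds its "api" and its "payload". carry_out: Moves the arm, as the interface text tells. Its arguments: {"type":"object","properties":{"plan":{"type":"array"},"squeeze":{"type":"number"}},"required":["plan"]}

```bash
mkdir -p pics
cat > h.py <<'E'
import numpy as np,cv2,json
from rig import bot
from scipy.spatial.transform import Rotation as Ro
def save(n,f):
    im=bot.grab_frame(n); cv2.imwrite(f'pics/{f}.png',im[:,:,::-1]); return im
E
python3 - <<'E'
from h import *
s=bot.read_state();print(s)
for n in ('scene','side','wrist'):
    save(n,n+'0');print(n,bot.calibration(n))
E
```

```text
{'clock': 0.0, 'joint_positions': array([-0.14949393,  0.42673404,  0.0738413 ,  1.6066066 , -0.0341254 ,
        1.11082489, -0.06710151]), 'qvel': array([-1.25179441e-03,  1.13116997e-03, -3.56166528e-05, -8.44961477e-04,
       -2.29394703e-04,  1.08838765e-03, -4.36307234e-04]), 'joint_torque': array([ 7.16691302e-04, -9.49842310e+01,  3.76242042e+00, -4.63523841e+01,
        1.94300286e-02,  1.01335210e-02,  2.85131875e-06]), 'tool_pos': array([ 6.74549541e-01, -2.17700048e-05,  2.05109154e-01]), 'orientation': array([-4.38927868e-04,  7.07121406e-01,  7.07091851e-01, -4.88787234e-04]), 'contact_force': array([-0.44789774,  0.40181606, -0.54762349]), 'moment': array([ 0.03947665, -0.02881124,  0.07637862]), 'opening': 0.08521197849165099}
scene {'fx': 458.5526835570894, 'fy': 458.5526835570894, 'cx': 316.82069441029654, 'cy': 246.5052397295964, 'R': array([[-0.59880766,  0.80088525, -0.00349202],
       [ 0.53479838,  0.396606  , -0.74611955],
       [-0.59617118, -0.44864963, -0.66580285]]), 't': array([ 0.38941498, -0.19863472,  1.34148107])}
side {'fx': 479.3918809181558, 'fy': 479.3918809181558, 'cx': 318.6591421529527, 'cy': 236.45370894358527, 'R': array([[ 0.72807046, -0.68543079, -0.00990108],
       [-0.52661139, -0.55000776, -0.64820669],
       [ 0.43885515,  0.47715417, -0.76140007]]), 't': array([-0.49303022,  0.30569433,  0.92630545])}
wrist {'fx': 335.2836834920941, 'fy': 335.2836834920941, 'cx': 321.8965254260421, 'cy': 236.0956954121767, 'T_tool_cam': array([[ 3.00303709e-04, -9.49905676e-01, -3.12536584e-01,
         8.11420757e-02],
       [ 9.99999750e-01,  8.53117829e-05,  7.01567427e-04,
         4.85473323e-04],
       [-6.39759828e-04, -3.12536717e-01,  9.49905465e-01,
        -1.69096887e-01],
       [ 0.00000000e+00,  0.00000000e+00,  0.00000000e+00,
         1.00000000e+00]])}
```

View pics/scene0.png

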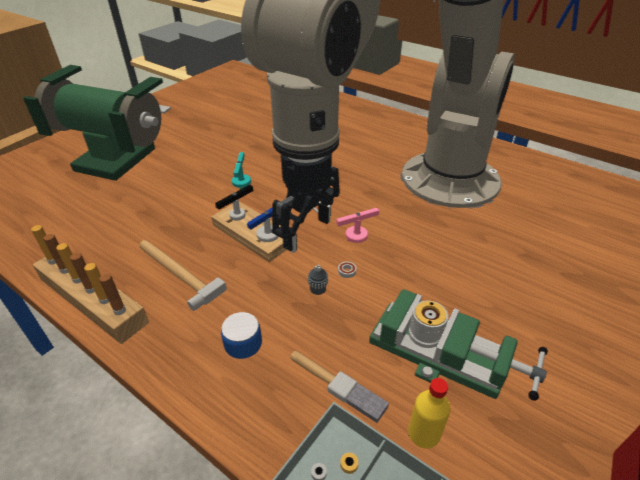

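View pics/side0.png

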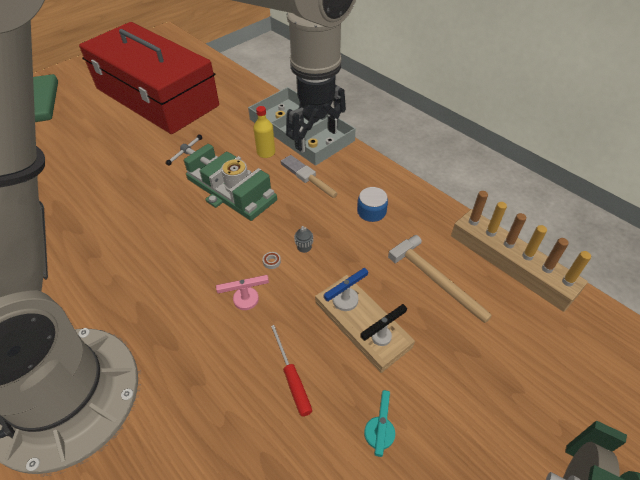

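View pics/wrist0.png

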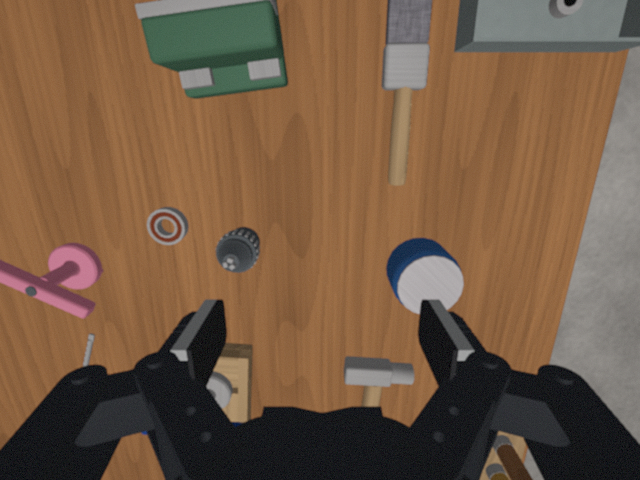

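```bash
cat >> h.py <<'E'
def ray(n,u,v,pose=None):
    c=bot.calibration(n)
    d=np.array([(u-c['cx'])/c['fx'],(v-c['cy'])/c['fy'],1])
    if n=='wrist':
        p,q=pose; Rt=Ro.from_quat([q[1],q[2],q[3],q[0]]).as_matrix();T=c['T_tool_cam']
        return p+Rt@T[:3,3], Rt@T[:3,:3]@d
    return -c['R'].T@c['t'], c['R'].T@d
def onz(n,u,v,z,pose=None):
    o,d=ray(n,u,v,pose); return o+d*(z-o[2])/d[2]
def tri(a,b):
    A=np.zeros((3,3));y=np.zeros(3)
    for o,d in (a,b):
        d=d/np.linalg.norm(d);P=np.eye(3)-np.outer(d,d);A+=P;y+=P@o
    return np.linalg.solve(A,y)
E
python3 - <<'E'
from h import *
im=cv2.imread('pics/side0.png');hsv=cv2.cvtColor(im,cv2.COLOR_BGR2HSV)
m=cv2.inRange(hsv,(105,130,40),(130,255,255));m[:, :315]=0;m[:260]=0;m[310:]=0;m[:,380:]=0
ys,xs=np.nonzero(m);print(len(xs),xs.min(),xs.max(),ys.min(),ys.max())
print(cv2.minAreaRect(np.c_[xs,ys].astype(np.float32)))
for u,v in [(325,297),(368,272)]: print(onz('side',u,v,.089))
print('centre',onz('side',xs.mean(),ys.mean(),.089))
# stand corners
print('ring',onz('side',235,168,.098),onz('scene',431,313,.098),tri(ray('side',235,168),ray('scene',431,313)))
for n,b,k in(('side0',(180,120,300,220),4),('scene0',(370,280,470,380),6),('side0',(310,260,420,370),5)):
    x0,y0,x1,y1=b;c=cv2.imread(f'pics/{n}.png')[y0:y1,x0:x1]
    cv2.imwrite(f'pics/crop_{n}_{x0}.png',cv2.resize(c,None,fx=k,fy=k,interpolation=cv2.INTER_CUBIC))
E
```

```text
367 325 367 268 300
((345.6153564453125, 283.9230651855469), (7.765803337097168, 49.92301940917969), 56.3099365234375)
[ 0.48007906 -0.22916426  0.089     ]
[ 0.58763216 -0.24638598  0.089     ]
centre [ 0.53213597 -0.23564741  0.089     ]
ring [0.57783768 0.19859881 0.098     ] [0.58049577 0.20835132 0.098     ] [0.57923808 0.20568834 0.09374456]
```

View pics/crop_side0_310.png

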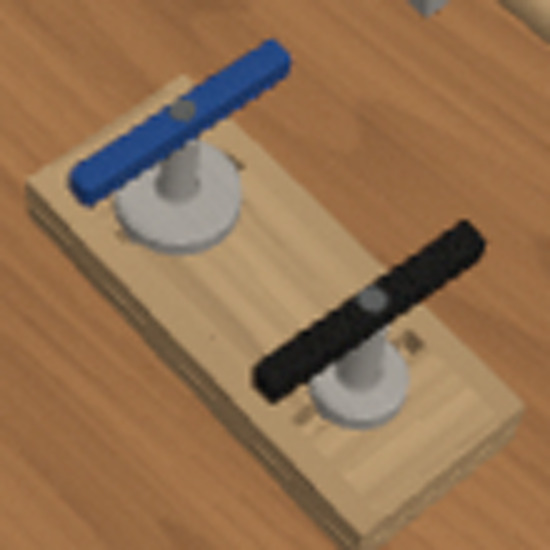

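View pics/crop_scene0_370.png

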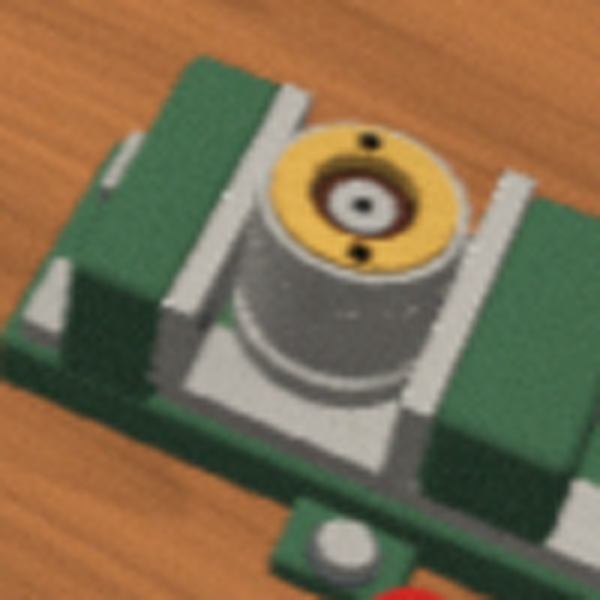

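View pics/crop_side0_180.png

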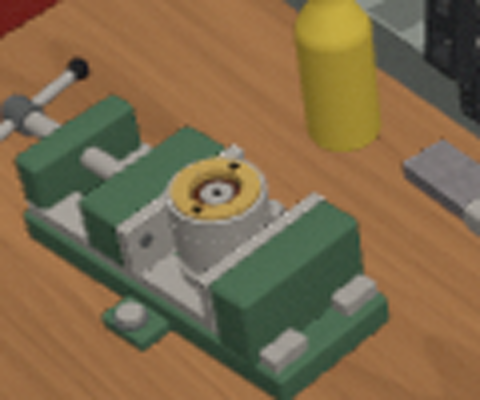

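Run:
```python
from h import *
def cen(n,b,lo,hi):
    im=cv2.imread(f'pics/{n}0.png');hsv=cv2.cvtColor(im,cv2.COLOR_BGR2HSV)
    m=cv2.inRange(hsv,lo,hi);k=np.zeros_like(m);x0,y0,x1,y1=b;k[y0:y1,x0:x1]=255;m&=k
    c=max(cv2.findContours(m,0,1)[0],key=cv2.contourArea)
    return c
for n,b in(('side',(215,150,255,185)),('scene',(405,295,455,330))):
    c=cen(n,b,(15,120,120),(32,255,255));e=cv2.fitEllipse(cv2.convexHull(c));print(n,e,onz(n,*e[0],.098))
S=[(238.5,161.75),(229.25,172.5)];C=[(431.7,303.5),(430,322.2)]
for n,P in(('side',S),('scene',C)):
    a,b=[onz(n,*p,.098) for p in P];d=a-b;print(n,(a+b)/2,np.linalg.norm(d),np.degrees(np.arctan2(d[1],d[0])))
# bars
for nm,cr in(('blue',[(82,186),(280,57)]),('black',[(270,385),(472,238)])):
    a,b=[onz('side',310+x/5,260+y/5,.096) for x,y in cr];d=b-a
    print(nm,a,b,(a+b)/2,np.linalg.norm(d),np.degrees(np.arctan2(d[1],d[0])))
for x,y in[(187,75),(28,185),(522,410),(365,540)]: print('stand',onz('side',310+x/5,260+y/5,.03))
# vise back/front edges directions from scene crop jaw edges
for n,o,k,ps in(('scene',(370,280),6,[(310,95),(185,312),(535,180),(430,412)]),('side',(180,120),4,[(318,197),(208,285)])):
    print(n,[onz(n,o[0]+x/k,o[1]+y/k,.078)[:2].round(4) for x,y in ps])
```

```text
side ((233.4249725341797, 166.9590606689453), (14.484210968017578, 21.73295783996582), 82.88633728027344) [0.57734074 0.20449647 0.098     ]
scene ((430.2960205078125, 312.49407958984375), (23.79360008239746, 31.205421447753906), 109.06903076171875) [0.58017354 0.20678328 0.098     ]
side [0.57800179 0.20329637 0.098     ] 0.04427682707495974 21.859487027585807
scene [0.57992351 0.20780218 0.098     ] 0.04551431753626664 -157.56314770501442
blue [ 0.47859337 -0.2347297   0.096     ] [ 0.58166932 -0.24564708  0.096     ] [ 0.53013135 -0.24018839  0.096     ] 0.10365250163640678 -6.045995250607016
black [ 0.46835912 -0.34647266  0.096     ] [ 0.57189473 -0.3569011   0.096     ] [ 0.52012693 -0.35168688  0.096     ] 0.10405947842606275 -5.7516195955042715
stand [ 0.58302829 -0.19375242  0.03      ]
stand [ 0.4921853  -0.18733981  0.03      ]
stand [ 0.56234898 -0.40170143  0.03      ]
stand [ 0.47547009 -0.39549723  0.03      ]
scene [array([0.5347, 0.1693]), array([0.6363, 0.1796]), array([0.5248, 0.2428]), array([0.6256, 0.2546])]
side [array([0.6318, 0.1714]), array([0.5327, 0.1552])]
```

Emit:
{"api": "carry_out", "payload": {"plan": [[-4.8, -2.9, 0, 0, 0, 0, 8.5], [-4.8, -2.9, 0, 0, 0, 0, 8.5], [-4.8, -2.9, 0, 0, 0, 0, 8.5], [-4.8, -2.9, 0, 0, 0, 0, 8.5], [-4.8, -2.9, 0, 0, 0, 0, 8.5]]}}

```text
clock: 0.78
tool_pos: [0.5272, -0.242, 0.2035]
orientation: [-0.001, 0.704, 0.71, -0.0]
contact_force: [-0.0, 0.4, 0.7]
opening: 0.0849
```

Emit:
{"api": "carry_out", "payload": {"plan": [[0, 0, 0, 0, 0, 10.6, 8.5], [0, 0, 0, 0, 0, 10.6, 8.5], [0, 0, 0, 0, 0, 10.6, 8.5], [0, 0, 0, 0, 0, 10.6, 8.5], [0, 0, 0, 0, 0, 10.6, 8.5], [0, 0, 0, 0, 0, 10.6, 8.5], [0, 0, 0, 0, 0, 10.6, 8.5], [0, 0, 0, 0, 0, 10.6, 8.5], [0, 0, 0, 0, 0, 10.6, 8.5], [0, 0, 0, 0, 0, 0, 8.5]]}}

```text
clock: 2.02
tool_pos: [0.5222, -0.2474, 0.2023]
orientation: [-0.0, 0.998, -0.056, -0.003]
contact_force: [-0.0, -0.2, -1.0]
opening: 0.0849
```

```bash
cat >> h.py <<'E'
def st():
    s=bot.read_state();q=s['orientation'];Rt=Ro.from_quat([q[1],q[2],q[3],q[0]]).as_matrix()
    print('t',round(s['clock'],2),'p',(s['tool_pos']*1000).round(1),'head',np.degrees(np.arctan2(Rt[1,0],Rt[0,0])).round(2),'ztool',Rt[:,2].round(4),'F',s['contact_force'].round(1),'M',s['moment'].round(2),'op',round(s['opening']*1000,1),'q7',s['joint_positions'][6].round(2))
    return s['tool_pos'],q
E
python3 - <<'E'
from h import *
p=st();save('wrist','w1')
E
```

```text
t 2.02 p [ 522.2 -247.4  202.3] head -6.39 ztool [-0.0058  0.0012 -1.    ] F [-0.  -0.2 -1. ] M [ 0.02 -0.03 -0.03] op 84.9 q7 -1.21
```

View pics/w1.png

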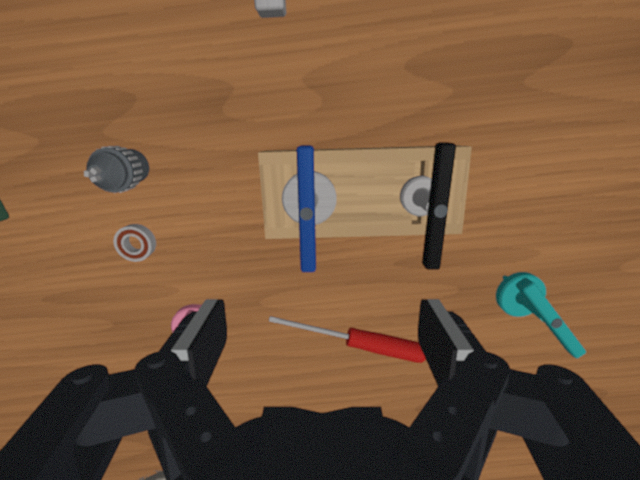

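```bash
cat >> h.py <<'E'
def bar(f,pose,z,box=None):
    im=cv2.imread(f'pics/{f}.png');hsv=cv2.cvtColor(im,cv2.COLOR_BGR2HSV)
    m=cv2.inRange(hsv,(105,130,40),(130,255,255))
    if box: k=np.zeros_like(m);x0,y0,x1,y1=box;k[y0:y1,x0:x1]=255;m&=k
    c=max(cv2.findContours(m,0,1)[0],key=cv2.contourArea)
    r=cv2.minAreaRect(c);print(r)
    P=np.array([onz('wrist',*q,z,pose) for q in cv2.boxPoints(r)])
    ce=P.mean(0);L=[(P[1]-P[0]),(P[2]-P[1])];d=max(L,key=np.linalg.norm)
    a=np.degrees(np.arctan2(d[1],d[0]));a=(a+90)%180-90
    print('bar centre',(ce*1000).round(1),'ang',a.round(2),'len',[np.linalg.norm(x).round(4) for x in L])
    return ce,a
E
python3 - <<'E'
from h import *
p=st();bar('w1',p,.097,(280,120,340,290))
print(onz('wrist',306.5,213.5,.097,p))
E
```

```text
t 2.08 p [ 522.2 -247.4  202.4] head -6.22 ztool [-0.0057  0.0012 -1.    ] F [-0.1 -0.7  0.7] M [-0.1   0.05  0.05] op 84.9 q7 -1.21
((306.567138671875, 208.01443481445312), (124.33094787597656, 15.324821472167969), 88.09085083007812)
bar centre [ 535.2 -234.9   97. ] ang -4.75 len [np.float64(0.0121), np.float64(0.1072)]
[ 0.53368003 -0.23459966  0.097     ]
```

```bash
cat >> h.py <<'E'
def go(p,q,tgt,head):
    "tgt mm, head deg: total shift cm and rotvec deg in current tool axes"
    Rt=Ro.from_quat([q[1],q[2],q[3],q[0]]).as_matrix();h=np.radians(head)
    x=np.array([np.cos(h),np.sin(h),0]);z=np.array([0,0,-1.]);R2=np.c_[x,np.cross(z,x),z]
    print('MOVE cm',(Rt.T@(np.array(tgt)/1000-p)*100).round(2),'deg',np.degrees(Ro.from_matrix(Rt.T@R2).as_rotvec()).round(2))
E
python3 - <<'E'
from h import *
p=st();go(*p,(534,-235,130),-5)
E
```

```text
t 2.08 p [ 522.2 -247.4  202.4] head -6.22 ztool [-0.0057  0.0012 -1.    ] F [-0.1 -0.7  0.7] M [-0.1   0.05  0.05] op 84.9 q7 -1.21
MOVE cm [ 1.08 -1.36  7.23] deg [-0.04  0.33 -1.22]
```

Emit:
{"api": "carry_out", "payload": {"plan": [[0.5, -0.7, 0, 0, 0.3, -1.2, 8.5], [0.5, -0.7, 1.2, 0, 0, 0, 8.5], [0, 0, 3, 0, 0, 0, 8.5], [0, 0, 3, 0, 0, 0, 8.5], [0, 0, 0, 0, 0, 0, 8.5]]}}

```text
clock: 2.7
tool_pos: [0.5353, -0.2313, 0.1265]
orientation: [-0.001, 0.999, -0.037, -0.0]
contact_force: [-0.0, 0.5, 0.2]
opening: 0.0848
```

Run:
```python
from h import *
p=st();save('wrist','w2');bar('w2',p,.097)
```

```text
t 2.7 p [ 535.3 -231.3  126.5] head -4.2 ztool [-0.      0.0017 -1.    ] F [-0.   0.5  0.2] M [-0.05 -0.02 -0.04] op 84.8 q7 -1.16
((328.8211975097656, 252.0426025390625), (21.18252944946289, 160.40040588378906), 1.8476102352142334)
bar centre [ 535.5 -234.6   97. ] ang -6.11 len [np.float64(0.1092), np.float64(0.0124)]
```

View pics/w2.png

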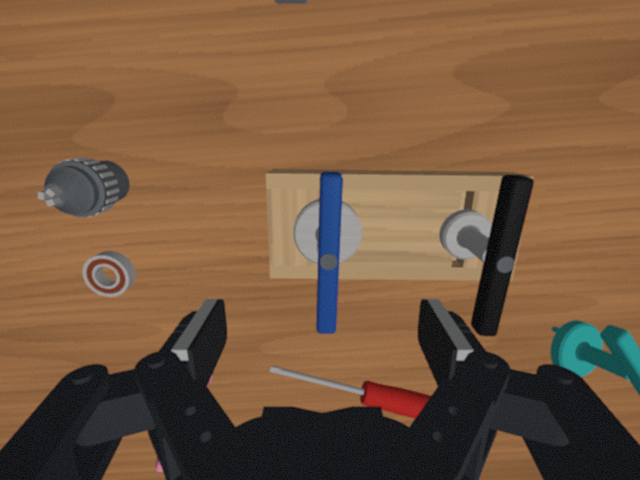

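Run:
```python
from h import *
p=st();c=onz('wrist',329,262,.097,p);print(c)
go(*p,(535,-234.6,82),-6)
```

```text
t 2.75 p [ 536.  -231.8  127.9] head -4.22 ztool [ 0.0018  0.0013 -1.    ] F [ 0.8 -0.2  0.4] M [-0.05  0.03 -0.04] op 85.3 q7 -1.16
[ 0.53319308 -0.23512005  0.097     ]
MOVE cm [-0.08  0.3   4.59] deg [-0.08 -0.09  1.78]
```

Emit:
{"api": "carry_out", "payload": {"plan": [[-0.1, 0.3, 0, 0, 0, 1.7, 8.5], [0, 0, 1.5, 0, 0, 0, 8.5], [0, 0, 1.5, 0, 0, 0, 8.5], [0, 0, 1.3, 0, 0, 0, 8.5], [0, 0, 0, 0, 0, 0, 8.5]]}}

```text
clock: 3.38
tool_pos: [0.536, -0.2351, 0.0839]
orientation: [-0.001, 0.999, -0.052, 0.002]
contact_force: [0.1, -0.9, 0.8]
opening: 0.0849
```

Run:
```python
from h import *
p=st();save('wrist','w3');save('side','s3');bar('w3',p,.097);go(*p,(534.5,-234.6,82),-6)
```

```text
t 3.38 p [ 536.  -235.1   83.9] head -5.99 ztool [ 4.7e-03  8.0e-04 -1.0e+00] F [ 0.1 -0.9  0.8] M [-0.04 -0.02  0.01] op 84.9 q7 -1.16
((322.5, 281.5), (193.0, 27.0), 90.0)
bar centre [ 535.6 -234.3   97. ] ang -5.24 len [np.float64(0.0126), np.float64(0.1096)]
MOVE cm [-0.16 -0.03  0.19] deg [-0.07 -0.26  0.01]
```

View pics/w3.png

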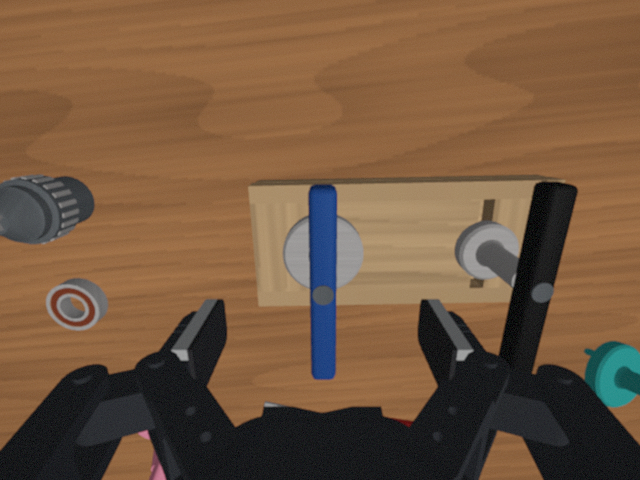

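Emit:
{"api": "carry_out", "payload": {"plan": [[-0.1, 0, 0.2, 0, -0.3, -0.3, 8.5], [0, 0, 0, 0, 0, 0, 3], [0, 0, 0, 0, 0, 0, 1], [0, 0, 0, 0, 0, 0, 0.5], [0, 0, 0, 0, 0, 0, 0.5], [0, 0, 0, 0, 0, 0, 0.5], [0, 0, 0, 0, 0, 0, 0.5], [0, 0, 0, 0, 0, 0, 0.5]], "squeeze": 70}}

```text
clock: 4.47
tool_pos: [0.5364, -0.2355, 0.0841]
orientation: [-0.0, 0.999, -0.049, 0.001]
contact_force: [0.1, 0.6, 0.4]
opening: 0.0052
```

Run:
```python
from h import *
p=st();save('wrist','w4');bar('w4',p,.097)
```

```text
t 4.47 p [ 536.4 -235.5   84.1] head -5.67 ztool [ 2.6e-03  5.0e-04 -1.0e+00] F [0.1 0.6 0.4] M [-0.01 -0.04  0.02] op 5.2 q7 -1.15
((322.0, 236.0), (100.0, 26.0), 90.0)
bar centre [ 564.4 -237.3   97. ] ang -4.96 len [np.float64(0.0122), np.float64(0.0517)]
```

View pics/w4.png

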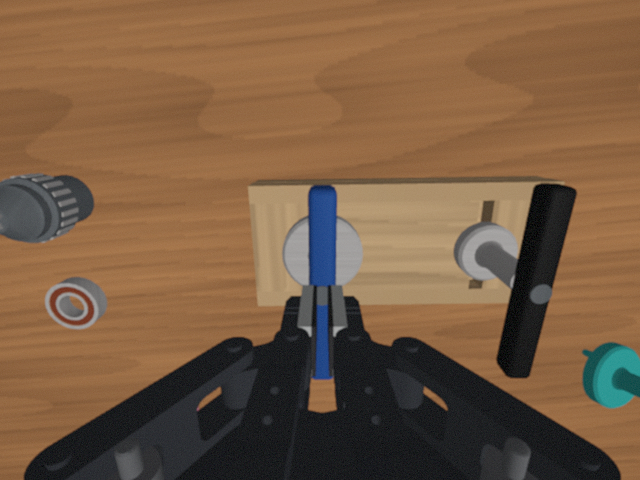

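Run:
```python
from h import *
im=save('side','s4');im2=save('scene','c4')
a=cv2.resize(im[230:350,290:410],None,fx=4,fy=4,interpolation=2);b=cv2.resize(im2[150:270,190:310],None,fx=4,fy=4,interpolation=2)
cv2.imwrite('pics/s4c.png',np.hstack([a[:,:400],b[:,:400]])[:,:,::-1])
for i in range(2): print(bot.read_state()['opening'])
```

```text
0.0050270956419338755
0.0050270956419338755
```

View pics/s4c.png

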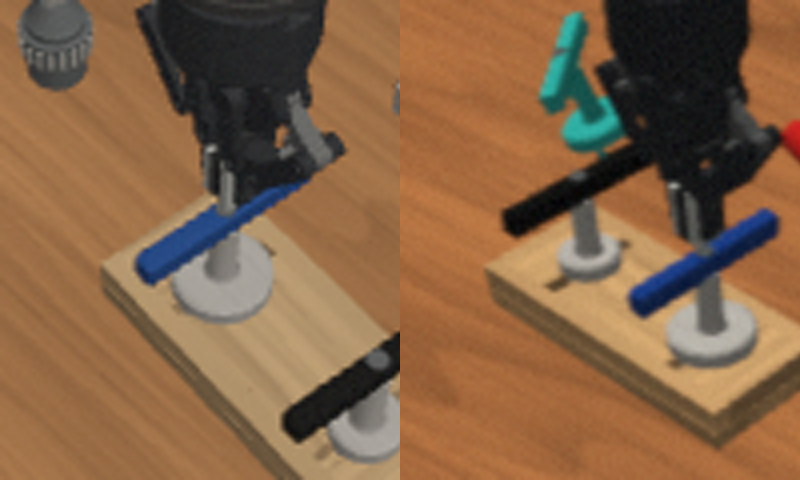

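Emit:
{"api": "carry_out", "payload": {"plan": [[0, 0, 0, 0, 0, 0, 5], [0, 0, 0, 0, 0, 0, 8.5], [0, 0, 0, 0, 0, 0, 8.5], [0, 0, 0, 0, 0, 0, 8.5], [0, 0, 0, 0, 0, 0, 8.5], [-0.1, 0, 0.7, 0, -0.1, 0, 8.5], [-0.1, 0, 0.7, 0, 0, 0, 8.5], [0, 0, 0, 0, 0, 0, 8.5], [0, 0, 0, 0, 0, 0, 3], [0, 0, 0, 0, 0, 0, 0.5], [0, 0, 0, 0, 0, 0, 0.5], [0, 0, 0, 0, 0, 0, 0.5]], "squeeze": 70}}

```text
clock: 6.12
tool_pos: [0.5342, -0.2353, 0.069]
orientation: [-0.0, 0.999, -0.05, 0.0]
contact_force: [-2.4, -0.0, 14.6]
opening: 0.0123
```

Emit:
{"api": "carry_out", "payload": {"plan": [[0, 0, 0, 0, 0, 0, 0.5], [0, 0, 0, 0, 0, 0, 0.5], [0, 0, 0, 0, 0, 0, 0.5]]}}

```text
clock: 6.5
tool_pos: [0.5342, -0.2353, 0.0693]
orientation: [-0.0, 0.999, -0.05, 0.0]
contact_force: [-0.5, -0.4, 0.3]
opening: 0.0098
```

Run:
```python
from h import *
p=st();save('wrist','w5')
im=save('side','s5');im2=save('scene','c5')
a=cv2.resize(im[230:350,290:410],None,fx=4,fy=4,interpolation=2);b=cv2.resize(im2[150:270,190:310],None,fx=4,fy=4,interpolation=2)
cv2.imwrite('pics/s5c.png',np.hstack([a[:,:400],b[:,:400]])[:,:,::-1])
```

```text
t 6.5 p [ 534.2 -235.3   69.3] head -5.68 ztool [ 7.e-04  8.e-04 -1.e+00] F [-0.5 -0.4  0.3] M [-0.01  0.11 -0.01] op 9.8 q7 -1.14
```

View pics/s5c.png

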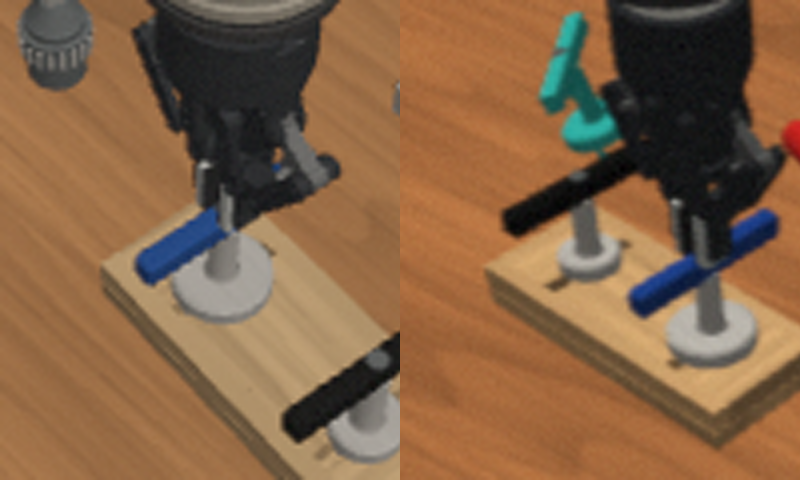

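View pics/w5.png

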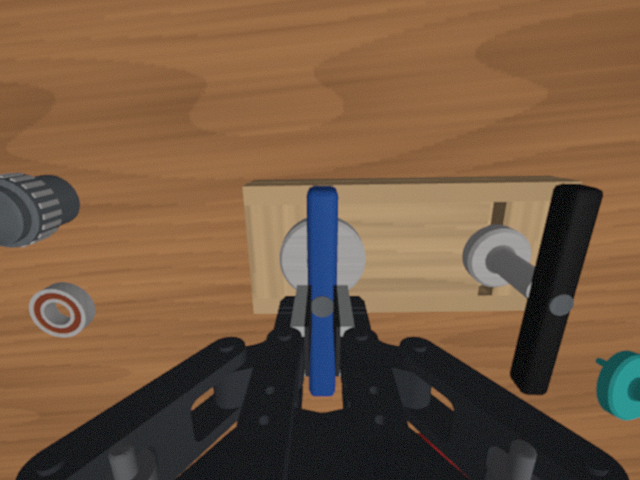

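Emit:
{"api": "carry_out", "payload": {"plan": [[0, 0, 0, 0, 0, 0, 0.3], [0, 0, 0, 0, 0, 0, 0.3], [0, 0, 0, 0, 0, 0, 0.3], [0, 0, 0, 0, 0, 0, 0.3]], "squeeze": 90}}

```text
clock: 7.15
tool_pos: [0.5342, -0.2353, 0.0694]
orientation: [-0.0, 0.999, -0.05, 0.0]
contact_force: [0.0, 0.8, 2.1]
opening: 0.0091
```

Run:
```python
from h import *
p=st()
```

```text
t 7.15 p [ 534.2 -235.3   69.4] head -5.68 ztool [ 7.e-04  9.e-04 -1.e+00] F [0.  0.8 2.1] M [ 0.06  0.19 -0.  ] op 9.1 q7 -1.14
```

Emit:
{"api": "carry_out", "payload": {"plan": [[0, 0, -0.5, 0, 0, 0, 0.3], [0, 0, -1, 0, 0, 0, 0.3], [0, 0, -1.5, 0, 0, 0, 0.3], [0, 0, -2.5, 0, 0, 0, 0.3], [0, 0, -3, 0, 0, 0, 0.3], [0, 0, -3, 0, 0, 0, 0.3], [0, 0, -3, 0, 0, 0, 0.3], [0, 0, 0, 0, 0, 0, 0.3], [0, 0, 0, 0, 0, 0, 0.3]]}}

```text
clock: 8.28
tool_pos: [0.5334, -0.2356, 0.2243]
orientation: [-0.0, 0.999, -0.05, 0.001]
contact_force: [-1.5, 0.5, -2.5]
opening: 0.0092
```

Run:
```python
from h import *
p=st();save('wrist','w6')
im=save('side','s6');im2=save('scene','c6')
a=cv2.resize(im[200:320,290:410],None,fx=4,fy=4,interpolation=2);b=cv2.resize(im2[120:240,190:310],None,fx=4,fy=4,interpolation=2)
cv2.imwrite('pics/s6c.png',np.hstack([a[:,:400],b[:,:400]])[:,:,::-1])
```

```text
t 8.28 p [ 533.4 -235.6  224.3] head -5.73 ztool [ 2.6e-03  5.0e-04 -1.0e+00] F [-1.5  0.5 -2.5] M [ 0.01  0.05 -0.02] op 9.2 q7 -1.23
```

View pics/s6c.png

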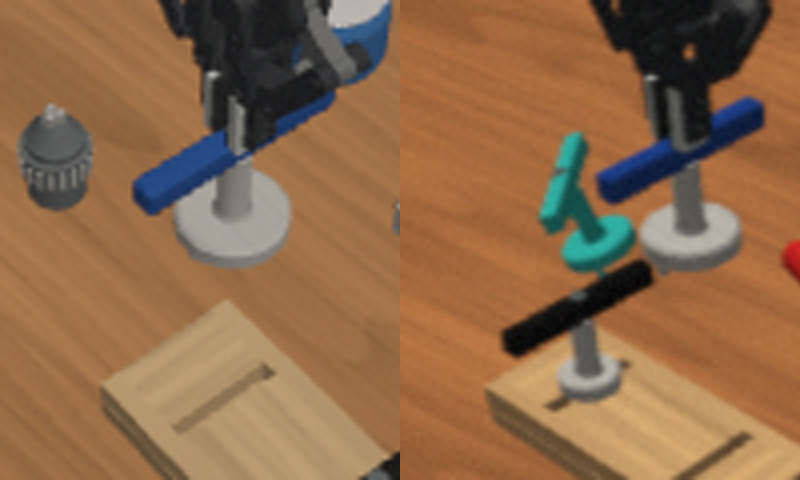

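View pics/w6.png

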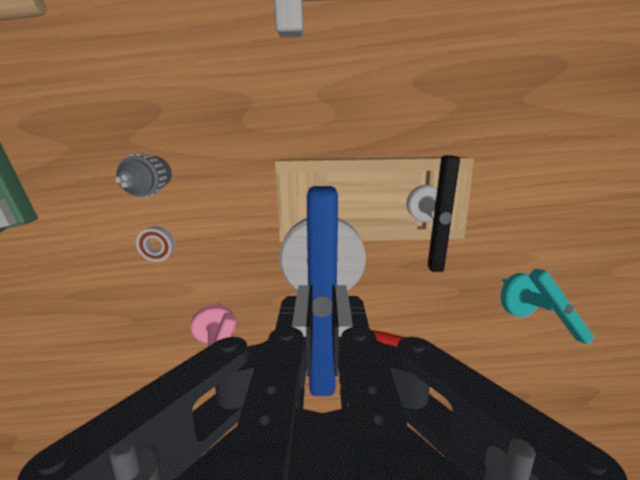

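Run:
```python
from h import *
p=st();go(*p,(505,175,210),-5.7)
c=bot.calibration('wrist');T=c['T_tool_cam']
def intool(u,v,zt):
    d=T[:3,:3]@np.array([(u-c['cx'])/c['fx'],(v-c['cy'])/c['fy'],1]);o=T[:3,3];return o+d*(zt-o[2])/d[2]
print('mark',intool(322,306,-.0284+.0003))  # bar top z: TCP+27.6mm
im=cv2.imread('pics/w6.png');hsv=cv2.cvtColor(im,cv2.COLOR_BGR2HSV);m=cv2.inRange(hsv,(105,130,40),(130,255,255));
for v in (200,220,240,260,280,370,385):
    x=np.nonzero(m[v])[0];print(v,x.min(),x.max(),intool((x.min()+x.max())/2,v,-.0276))
g=cv2.inRange(hsv,(0,0,120),(180,40,255));g[:200]=0;g[300:]=0;g[:,:270]=0;g[:,375:]=0
ct=max(cv2.findContours(g,0,1)[0],key=cv2.contourArea);print(cv2.boundingRect(ct))
for u,v in [(281,258),(365,258),(323,218)]: print(intool(u,v,.0284))
```

```text
t 8.43 p [ 533.3 -235.7  223.7] head -5.73 ztool [ 1.6e-03  4.0e-04 -1.0e+00] F [-0.1  0.  -2.2] M [ 0.03 -0.06 -0.03] op 8.8 q7 -1.23
MOVE cm [ -6.92 -40.58   1.39] deg [-0.03 -0.09 -0.03]
mark [-0.00068613 -0.00099045 -0.0281    ]
200 308 336 [ 0.05036725 -0.00101023 -0.0276    ]
220 307 337 [ 0.04148076 -0.00100669 -0.0276    ]
240 308 336 [ 0.03224604 -0.00100301 -0.0276    ]
260 308 336 [ 0.0226422  -0.00099918 -0.0276    ]
280 309 335 [ 0.01264667 -0.0009952  -0.0276    ]
370 311 333 [-0.03788792 -0.00097506 -0.0276    ]
385 310 334 [-0.04732019 -0.00097131 -0.0276    ]
(337, 221, 28, 70)
[ 0.00115763 -0.02689066  0.0284    ]
[0.00115602 0.02630775 0.0284    ]
[ 0.02734848 -0.00032916  0.0284    ]
```

Emit:
{"api": "carry_out", "payload": {"plan": [[-0.8, -4.8, 0, 0, 0, 0, 0.3], [-0.8, -5, 0, 0, 0, 0, 0.3], [-0.9, -5, 0, 0, 0, 0, 0.3], [-0.9, -5, 0, 0, 0, 0, 0.3], [-0.9, -5, 0, 0, 0, 0, 0.3], [-0.9, -5, 0.3, 0, 0, 0, 0.3], [-0.9, -5, 0.5, 0, 0, 0, 0.3], [-0.8, -4.5, 0.5, 0, 0, 0, 0.3], [0, 0, 0, 0, 0, -9, 0.3], [0, 0, 0, 0, 0, -9, 0.3], [0, 0, 0, 0, 0, -9, 0.3], [0, 0, 0, 0, 0, 0, 0.3]]}}

```text
clock: 9.93
tool_pos: [0.4984, 0.1741, 0.2006]
orientation: [0.002, 0.982, 0.19, -0.007]
contact_force: [-0.1, -0.3, -2.4]
opening: 0.0093
```

Run:
```python
from h import *
p=st();save('wrist','w7')
```

```text
t 9.93 p [498.4 174.1 200.6] head 21.89 ztool [-0.0125 -0.0056 -0.9999] F [-0.1 -0.3 -2.4] M [ 0.05 -0.05  0.02] op 9.3 q7 -1.61
```

View pics/w7.png

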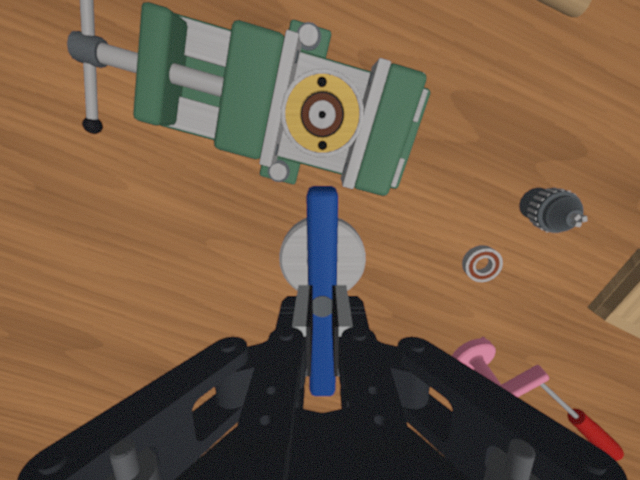

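```bash
cat >> h.py <<'E'
def holes(f,pose,box,z=.098):
    im=cv2.imread(f'pics/{f}.png');x0,y0,x1,y1=box
    hsv=cv2.cvtColor(im,cv2.COLOR_BGR2HSV)
    m=cv2.inRange(hsv,(15,110,110),(32,255,255));k=np.zeros_like(m);k[y0:y1,x0:x1]=255;m&=k
    cs,_=cv2.findContours(m,cv2.RETR_EXTERNAL,cv2.CHAIN_APPROX_NONE)
    c=max(cs,key=cv2.contourArea);e=cv2.fitEllipse(cv2.convexHull(c));print('ring',e)
    C=onz('wrist',*e[0],z,pose)
    full=np.zeros_like(m);cv2.drawContours(full,[cv2.convexHull(c)],-1,255,-1)
    dark=full&~m;dark=cv2.erode(full,np.ones((3,3)))&dark
    out=[]
    n,l,s,ce=cv2.connectedComponentsWithStats(dark)
    for i in range(1,n):
        if s[i,4]>=8:
            d=np.hypot(*(ce[i]-e[0]));print(' blob',s[i],ce[i].round(2),d.round(1))
            if d>0.5*0.9*min(e[1])/2*0.9 and s[i,4]<300:
                w=255.-cv2.cvtColor(im,cv2.COLOR_BGR2GRAY).astype(float);yy,xx=np.nonzero(cv2.dilate((l==i).astype(np.uint8),np.ones((3,3))));ww=np.clip(w[yy,xx]-110,0,None)
                u,v=(xx*ww).sum()/ww.sum(),(yy*ww).sum()/ww.sum();out.append(onz('wrist',u,v,z,pose));print('  hole',u,v)
    print('ringC',(C*1000).round(1))
    if len(out)==2:
        d=out[0]-out[1];a=np.degrees(np.arctan2(d[1],d[0]));print('mid',((out[0]+out[1])*500).round(1),'dist',np.linalg.norm(d).round(4),'ang',((a+90)%180-90).round(2))
    Rt=Ro.from_quat([pose[1][1],pose[1][2],pose[1][3],pose[1][0]]).as_matrix()
    print('ring in tool',(Rt.T@(C-pose[0])*1000).round(1))
E
python3 - <<'E'
from h import *
p=st();holes('w7',p,(270,60,370,165))
E
```

```text
t 9.97 p [498.4 174.  200.6] head 21.75 ztool [-0.0125 -0.0056 -0.9999] F [-0.2 -0.5 -3.2] M [-0.03 -0.07  0.05] op 9.0 q7 -1.62
ring ((321.8620300292969, 112.67138671875), (72.84374237060547, 77.77908325195312), 179.7637481689453)
 blob [317  77  10  10  71] [321.44  81.49] 31.2
  hole 321.45009460737936 81.37760170293284
 blob [ 301   91   43   46 1566] [321.86 113.62] 0.9
 blob [318 141   9   9  63] [322.   144.87] 32.2
  hole 322.001104057411 144.8658570245653
ringC [581.  207.6  98. ]
mid [580.1 207.3  98. ] dist 0.0452 ang 22.29
ring in tool [ 90.6  -0.6 101.4]
```

Run:
```python
from h import *
p=st();go(*p,(580.5,206.9,165),22.2)
```

```text
t 9.97 p [498.4 174.  200.6] head 21.75 ztool [-0.0125 -0.0056 -0.9999] F [-0.2 -0.5 -3.2] M [-0.03 -0.07  0.05] op 9.0 q7 -1.62
MOVE cm [ 8.89 -0.01  3.44] deg [ 0.03  0.78 -0.45]
```

Emit:
{"api": "carry_out", "payload": {"plan": [[0, 0, 0, 0, 0.8, -0.4, 0.3], [2, 0, 0, 0, 0, 0, 0.3], [2.2, 0, 0, 0, 0, 0, 0.3], [2.2, 0, 0, 0, 0, 0, 0.3], [2, 0, 0, 0, 0, 0, 0.3], [0, 0, 0, 0, 0, 0, 0.3]]}}

```text
clock: 10.72
tool_pos: [0.578, 0.2052, 0.1999]
orientation: [0.0, 0.983, 0.185, 0.001]
contact_force: [0.0, -0.5, -3.2]
opening: 0.0086
```

Run:
```python
from h import *
p=st();go(*p,(580.5,206.9,160),22.2)
```

```text
t 10.72 p [578.  205.2 199.9] head 21.29 ztool [ 2.7e-03  1.0e-04 -1.0e+00] F [ 0.  -0.5 -3.2] M [-0.05  0.07  0.04] op 8.6 q7 -1.6
MOVE cm [ 0.29 -0.07  3.99] deg [ 0.05 -0.15 -0.91]
```

Emit:
{"api": "carry_out", "payload": {"plan": [[0.3, -0.1, 0, 0, 0, -0.9, 0.3], [0, 0, 1.3, 0, 0, 0, 0.3], [0, 0, 1.3, 0, 0, 0, 0.3], [0, 0, 1.3, 0, 0, 0, 0.3], [0, 0, 0, 0, 0, 0, 0.3]]}}

```text
clock: 11.35
tool_pos: [0.5785, 0.2063, 0.1572]
orientation: [0.0, 0.981, 0.192, 0.0]
contact_force: [-0.2, 0.4, -2.8]
opening: 0.0091
```

Run:
```python
from h import *
p=st();go(*p,(580.5,206.9,150),22.3)
save('wrist','w8');im=save('side','s8');im2=save('scene','c8')
a=cv2.resize(im[110:210,185:285],None,fx=4,fy=4,interpolation=2);b=cv2.resize(im2[250:350,380:480],None,fx=4,fy=4,interpolation=2)
cv2.imwrite('pics/s8c.png',np.hstack([a,b])[:,:,::-1])
```

```text
t 11.35 p [578.5 206.3 157.2] head 22.12 ztool [ 1.1e-03 -6.0e-04 -1.0e+00] F [-0.2  0.4 -2.8] M [ 0.03 -0.01 -0.09] op 9.1 q7 -1.58
MOVE cm [0.21 0.02 0.72] deg [ 0.06 -0.04 -0.18]
```

View pics/s8c.png

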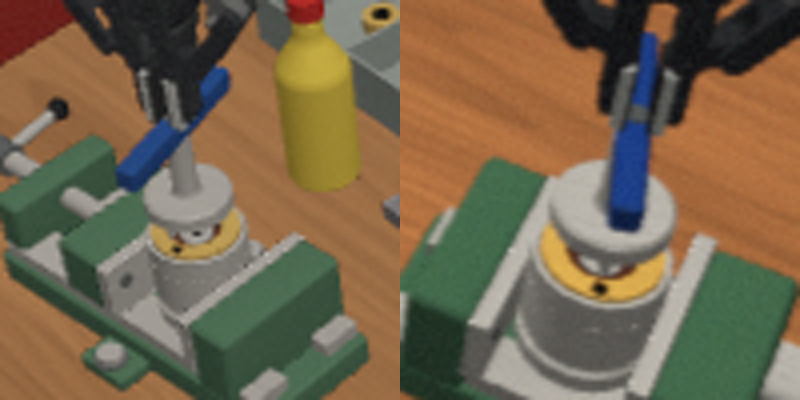

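View pics/w8.png

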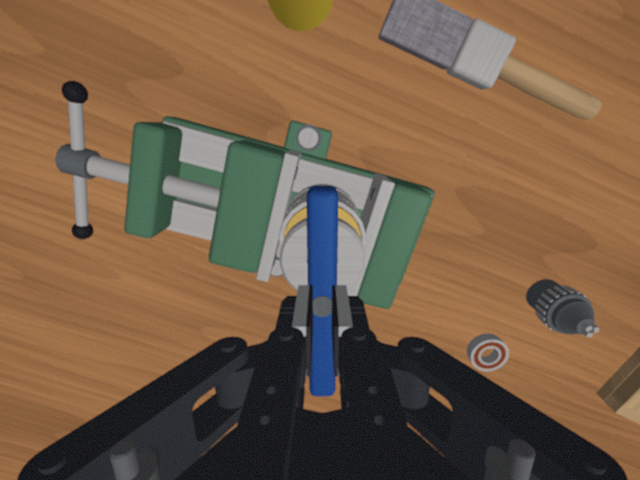

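Emit:
{"api": "carry_out", "payload": {"plan": [[0.2, 0, 0.2, 0, 0, -0.2, 0.3], [0, 0, 0.3, 0, 0, 0, 0.3], [0, 0, 0, 0, 0, 0, 0.3]]}}

```text
clock: 11.88
tool_pos: [0.5821, 0.2078, 0.1546]
orientation: [-0.0, 0.981, 0.194, 0.003]
contact_force: [0.0, -0.9, -2.9]
opening: 0.009
```

Run:
```python
from h import *
p=st();go(*p,(580.5,206.9,145),22.3)
```

```text
t 11.88 p [582.1 207.8 154.6] head 22.33 ztool [ 0.0049  0.0013 -1.    ] F [ 0.  -0.9 -2.9] M [ 0.02 -0.03  0.02] op 9.0 q7 -1.57
MOVE cm [-0.19  0.02  0.96] deg [ 0.04 -0.29  0.03]
```

Emit:
{"api": "carry_out", "payload": {"plan": [[-0.15, 0, 0.1, 0, -0.3, 0, 0.3], [0, 0, 0.2, 0, 0, 0, 0.3], [0, 0, 0.2, 0, 0, 0, 0.3], [0, 0, 0, 0, 0, 0, 0.3]]}}

```text
clock: 12.38
tool_pos: [0.5806, 0.2072, 0.1493]
orientation: [0.0, 0.981, 0.194, -0.0]
contact_force: [0.0, -0.0, -4.4]
opening: 0.0095
```

Run:
```python
from h import *
p=st();p=st();go(*p,(580.5,206.9,145),22.3)
```

```text
t 12.38 p [580.6 207.2 149.3] head 22.33 ztool [-3.e-04 -8.e-04 -1.e+00] F [ 0.  -0.  -4.4] M [0.02 0.04 0.01] op 9.5 q7 -1.57
t 12.38 p [580.6 207.2 149.3] head 22.33 ztool [-3.e-04 -8.e-04 -1.e+00] F [ 0.  -0.  -4.4] M [0.02 0.04 0.01] op 9.5 q7 -1.57
MOVE cm [-0.02  0.02  0.43] deg [0.04 0.03 0.03]
```

Well aligned. Lower gently, step by step.

Emit:
{"api": "carry_out", "payload": {"plan": [[0, 0, 0.2, 0, 0, 0, 0.3], [0, 0, 0.15, 0, 0, 0, 0.3], [0, 0, 0, 0, 0, 0, 0.3]]}}

```text
clock: 12.75
tool_pos: [0.5806, 0.2072, 0.1456]
orientation: [0.0, 0.981, 0.194, -0.0]
contact_force: [-0.4, 1.0, -3.2]
opening: 0.0089
```

Run:
```python
from h import *
p=st();go(*p,(580.5,206.9,143),22.3)
```

```text
t 12.75 p [580.6 207.2 145.6] head 22.33 ztool [-3.e-04 -8.e-04 -1.e+00] F [-0.4  1.  -3.2] M [ 0.02  0.02 -0.01] op 8.9 q7 -1.57
MOVE cm [-0.02  0.03  0.26] deg [0.04 0.03 0.03]
```

Emit:
{"api": "carry_out", "payload": {"plan": [[0, 0, 0.12, 0, 0, 0, 0.3], [0, 0, 0, 0, 0, 0, 0.3]]}}

```text
clock: 13.0
tool_pos: [0.5806, 0.2072, 0.1444]
orientation: [0.0, 0.981, 0.194, -0.0]
contact_force: [-0.6, 1.0, -3.4]
opening: 0.0088
```

Emit:
{"api": "carry_out", "payload": {"plan": [[0, 0, 0.12, 0, 0, 0, 0.3], [0, 0, 0, 0, 0, 0, 0.3]]}}

```text
clock: 13.25
tool_pos: [0.5806, 0.2072, 0.1431]
orientation: [0.0, 0.981, 0.194, -0.0]
contact_force: [-1.1, -0.1, -2.4]
opening: 0.0087
```

Run:
```python
from h import *
p=st()
```

```text
t 13.25 p [580.6 207.2 143.1] head 22.33 ztool [-2.e-04 -8.e-04 -1.e+00] F [-1.1 -0.1 -2.4] M [-0.01  0.02 -0.  ] op 8.7 q7 -1.57
```

Emit:
{"api": "carry_out", "payload": {"plan": [[0, 0, 0.15, 0, 0, 0, 0.3], [0, 0, 0.15, 0, 0, 0, 0.3], [0, 0, 0, 0, 0, 0, 0.3]]}}

```text
clock: 13.62
tool_pos: [0.5806, 0.2072, 0.1398]
orientation: [0.0, 0.981, 0.194, -0.0]
contact_force: [0.2, -0.2, -2.2]
opening: 0.0088
```

Emit:
{"api": "carry_out", "payload": {"plan": [[0, 0, 0.12, 0, 0, 0, 0.3], [0, 0, 0, 0, 0, 0, 0.3]]}}

```text
clock: 13.88
tool_pos: [0.5806, 0.2072, 0.1386]
orientation: [0.0, 0.981, 0.194, -0.0]
contact_force: [-0.5, -0.4, -2.0]
opening: 0.0086
```

Emit:
{"api": "carry_out", "payload": {"plan": [[0, 0, 0.1, 0, 0, 0, 0.3], [0, 0, 0, 0, 0, 0, 0.3]]}}

```text
clock: 14.12
tool_pos: [0.5806, 0.2072, 0.1376]
orientation: [0.0, 0.981, 0.194, -0.0]
contact_force: [0.7, 0.1, -2.8]
opening: 0.0089
```

Run:
```python
from h import *
p=st()
```

```text
t 14.12 p [580.6 207.2 137.6] head 22.33 ztool [-1.e-04 -8.e-04 -1.e+00] F [ 0.7  0.1 -2.8] M [ 0.04 -0.03  0.  ] op 8.9 q7 -1.57
```

Emit:
{"api": "carry_out", "payload": {"plan": [[0, 0, 0.07, 0, 0, 0, 0.3], [0, 0, 0, 0, 0, 0, 0.3]]}}

```text
clock: 14.38
tool_pos: [0.581, 0.2073, 0.1374]
orientation: [0.0, 0.981, 0.194, 0.0]
contact_force: [-1.0, -0.3, -1.9]
opening: 0.0088
```

Run:
```python
from h import *
p=st()
im=save('side','s9');im2=save('scene','c9')
a=cv2.resize(im[110:210,185:285],None,fx=4,fy=4,interpolation=2);b=cv2.resize(im2[250:350,380:480],None,fx=4,fy=4,interpolation=2)
cv2.imwrite('pics/s9c.png',np.hstack([a,b])[:,:,::-1])
```

```text
t 14.38 p [581.  207.3 137.4] head 22.32 ztool [ 7.e-04 -4.e-04 -1.e+00] F [-1.  -0.3 -1.9] M [-0.07  0.16  0.01] op 8.8 q7 -1.57
```

View pics/s9c.png

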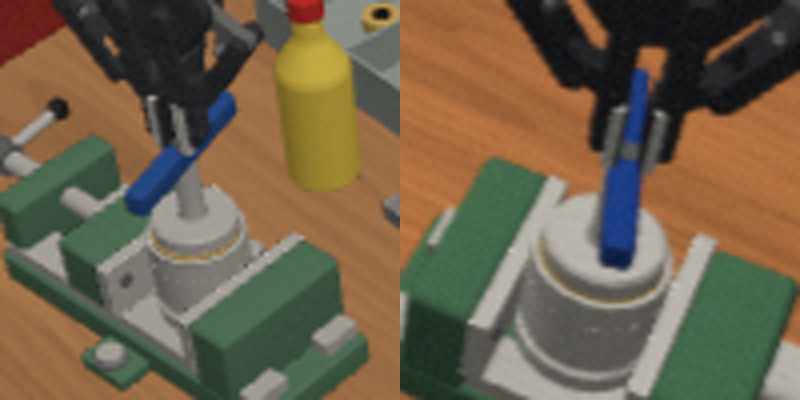

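Emit:
{"api": "carry_out", "payload": {"plan": [[0, 0, 0, 0, 0, 3, 0.3], [0, 0, 0, 0, 0, 3, 0.3], [0, 0, 0, 0, 0, 3, 0.3], [0, 0, 0, 0, 0, 0, 0.3]], "squeeze": 110}}

```text
clock: 14.98
tool_pos: [0.5812, 0.2073, 0.1375]
orientation: [0.0, 0.993, 0.114, 0.001]
contact_force: [-1.3, -0.2, -0.2]
opening: 0.0076
```

Run:
```python
from h import *
p=st();go(*p,(580.7,207.2,137.4),13)
```

```text
t 14.97 p [581.2 207.3 137.5] head 13.13 ztool [ 1.2e-03 -5.0e-04 -1.0e+00] F [-1.3 -0.2 -0.2] M [-0.2   0.1   0.13] op 7.6 q7 -1.72
MOVE cm [-0.05 -0.    0.01] deg [ 0.04 -0.06  0.13]
```

Emit:
{"api": "carry_out", "payload": {"plan": [[-0.03, 0, 0, 0, 0, 3, 0.3], [0, 0, 0, 0, 0, 3, 0.3], [0, 0, 0, 0, 0, 0, 0.3]]}}

```text
clock: 15.35
tool_pos: [0.5812, 0.2071, 0.1375]
orientation: [0.0, 0.998, 0.063, 0.001]
contact_force: [-0.1, -0.2, -1.2]
opening: 0.0076
```

Run:
```python
from h import *
p=st();go(*p,(580.7,207.2,137.4),7)
```

```text
t 15.35 p [581.2 207.1 137.5] head 7.25 ztool [ 1.7e-03 -7.0e-04 -1.0e+00] F [-0.1 -0.2 -1.2] M [-0.11 -0.01  0.17] op 7.6 q7 -1.81
MOVE cm [-0.05 -0.01  0.01] deg [ 0.05 -0.09  0.25]
```

Emit:
{"api": "carry_out", "payload": {"plan": [[0, 0, 0, 0, 0, 3, 0.3], [0, 0, 0, 0, 0, 3, 0.3]]}}

```text
clock: 15.6
tool_pos: [0.5812, 0.207, 0.1375]
orientation: [0.0, 1.0, 0.012, 0.001]
contact_force: [0.8, -0.8, 0.2]
opening: 0.008
```

Run:
```python
from h import *
p=st();go(*p,(580.7,207.2,137.4),1)
```

```text
t 15.6 p [581.2 207.  137.5] head 1.38 ztool [ 1.8e-03 -8.0e-04 -1.0e+00] F [ 0.8 -0.8  0.2] M [-0.19  0.03  0.25] op 8.0 q7 -1.9
MOVE cm [-0.05 -0.02  0.01] deg [ 0.05 -0.1   0.38]
```

Emit:
{"api": "carry_out", "payload": {"plan": [[0, 0, 0, 0, 0, 2.5, 0.3], [0, 0, 0, 0, 0, 2.5, 0.3]]}}

```text
clock: 15.85
tool_pos: [0.5812, 0.2068, 0.1375]
orientation: [0.0, 1.0, -0.031, 0.001]
contact_force: [0.3, -1.3, -0.1]
opening: 0.0077
```

Run:
```python
from h import *
p=st()
```

```text
t 15.85 p [581.2 206.8 137.5] head -3.51 ztool [ 0.0017 -0.001  -1.    ] F [ 0.3 -1.3 -0.1] M [-0.25  0.06  0.27] op 7.7 q7 -1.98
```

Emit:
{"api": "carry_out", "payload": {"plan": [[0, 0, 0, 0, 0, 2.5, 0.3], [0, 0, 0, 0, 0, 2.5, 0.3]]}}

```text
clock: 16.1
tool_pos: [0.5812, 0.2067, 0.1375]
orientation: [0.001, 0.997, -0.073, 0.001]
contact_force: [-0.1, -1.0, -0.6]
opening: 0.0076
```

Run:
```python
from h import *
p=st()
```

```text
t 16.1 p [581.2 206.7 137.5] head -8.4 ztool [ 0.0018 -0.0012 -1.    ] F [-0.1 -1.  -0.6] M [-0.18  0.1   0.26] op 7.6 q7 -2.06
```

Emit:
{"api": "carry_out", "payload": {"plan": [[-0.03, -0.04, 0, 0, 0, 2.5, 0.3], [0, 0, 0, 0, 0, 2, 0.3]]}}

```text
clock: 16.35
tool_pos: [0.5811, 0.2067, 0.1375]
orientation: [0.001, 0.994, -0.112, 0.001]
contact_force: [-0.9, -1.2, -1.1]
opening: 0.0077
```

Run:
```python
from h import *
p=st()
```

```text
t 16.35 p [581.1 206.7 137.5] head -12.82 ztool [ 0.002  -0.0017 -1.    ] F [-0.9 -1.2 -1.1] M [-0.29  0.02  0.59] op 7.7 q7 -2.13
```

Emit:
{"api": "carry_out", "payload": {"plan": [[0, 0, 0, 0, 0, 2, 0.3], [0, 0, 0, 0, 0, 2, 0.3]]}}

```text
clock: 16.6
tool_pos: [0.5812, 0.2067, 0.1376]
orientation: [0.001, 0.989, -0.147, 0.001]
contact_force: [-0.4, -1.1, -0.5]
opening: 0.0073
```

Run:
```python
from h import *
p=st()
```

```text
t 16.6 p [581.2 206.7 137.6] head -16.9 ztool [ 0.0021 -0.0019 -1.    ] F [-0.4 -1.1 -0.5] M [-0.32 -0.    1.16] op 7.3 q7 -2.19
```

Run:
```python
from h import *
p=st();save('wrist','w10')
im=cv2.imread('pics/w10.png');hsv=cv2.cvtColor(im,cv2.COLOR_BGR2HSV);m=cv2.inRange(hsv,(105,130,40),(130,255,255));
for v in (190,200,220,240,260,280,370,385):
    x=np.nonzero(m[v])[0];print(v,x.min(),x.max())
st()
```

```text
t 16.6 p [581.2 206.7 137.6] head -16.9 ztool [ 0.0021 -0.0019 -1.    ] F [-0.4 -1.1 -0.5] M [-0.32 -0.    1.16] op 7.3 q7 -2.19
190 298 323
200 295 325
220 298 326
240 301 329
260 303 331
280 306 333
370 319 332
385 321 339
t 16.65 p [581.2 206.7 137.5] head -17.01 ztool [ 0.0021 -0.0019 -1.    ] F [ 0.2 -3.  -0.3] M [-0.47  0.02  1.1 ] op 7.7 q7 -2.19
```

View pics/w10.png

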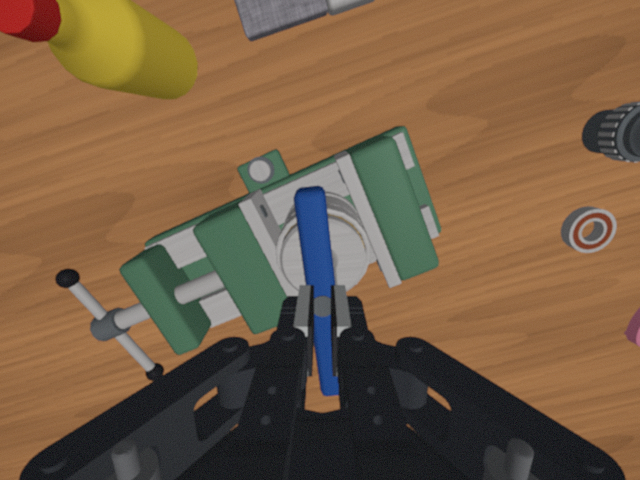

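Emit:
{"api": "carry_out", "payload": {"plan": [[0, 0, 0, 0, 0, -1.5, 0.3]]}}

```text
clock: 16.77
tool_pos: [0.5811, 0.2067, 0.1376]
orientation: [0.001, 0.991, -0.134, 0.001]
contact_force: [-0.3, -1.5, -0.2]
opening: 0.0077
```

Run:
```python
from h import *
p=st()
```

```text
t 16.77 p [581.1 206.7 137.6] head -15.42 ztool [ 0.0021 -0.0021 -1.    ] F [-0.3 -1.5 -0.2] M [-0.45 -0.09  0.78] op 7.7 q7 -2.17
```

Emit:
{"api": "carry_out", "payload": {"plan": [[0, 0, 0, 0, 0, -1.5, 0.3]]}}

```text
clock: 16.9
tool_pos: [0.5812, 0.2068, 0.1376]
orientation: [0.001, 0.993, -0.12, 0.001]
contact_force: [0.6, -2.2, -1.3]
opening: 0.0076
```

Run:
```python
from h import *
p=st()
```

```text
t 16.9 p [581.2 206.8 137.6] head -13.79 ztool [ 0.0023 -0.002  -1.    ] F [ 0.6 -2.2 -1.3] M [-0.41 -0.06  0.52] op 7.6 q7 -2.14
```

Emit:
{"api": "carry_out", "payload": {"plan": [[0, 0, 0, 0, 0, -1.5, 0.3]]}}

```text
clock: 17.02
tool_pos: [0.5812, 0.2067, 0.1375]
orientation: [0.001, 0.994, -0.106, 0.001]
contact_force: [0.6, -1.0, -1.3]
opening: 0.0076
```

Emit:
{"api": "carry_out", "payload": {"plan": [[0, 0, 0, 0, 0, -1.2, 0.3]]}}

```text
clock: 17.15
tool_pos: [0.5812, 0.2067, 0.1375]
orientation: [0.001, 0.995, -0.095, 0.001]
contact_force: [-0.2, -1.2, -1.3]
opening: 0.0076
```

Run:
```python
from h import *
p=st()
```

```text
t 17.15 p [581.2 206.7 137.5] head -10.9 ztool [ 0.0021 -0.0018 -1.    ] F [-0.2 -1.2 -1.3] M [-0.26 -0.1   0.19] op 7.6 q7 -2.1
```

Emit:
{"api": "carry_out", "payload": {"plan": [[0, 0, 0, 0, 0, -0.7, 0.3], [0, 0, -0.2, 0, 0, 0, 0.3], [0, 0, -0.2, 0, 0, 0, 0.3]]}}

```text
clock: 17.52
tool_pos: [0.5803, 0.2067, 0.1406]
orientation: [0.001, 0.996, -0.088, 0.0]
contact_force: [0.7, 0.6, -7.7]
opening: 0.0079
```

Run:
```python
from h import *
p=st()
```

```text
t 17.52 p [580.3 206.7 140.6] head -10.15 ztool [ 1.0e-04 -2.1e-03 -1.0e+00] F [ 0.7  0.6 -7.7] M [ 0.02 -0.15  0.15] op 7.9 q7 -2.09
```

Emit:
{"api": "carry_out", "payload": {"plan": [[0, 0, -0.2, 0, 0, -0.4, 0.3], [0, 0, -0.2, 0, 0, 0, 0.3]]}}

```text
clock: 17.77
tool_pos: [0.5802, 0.2067, 0.1448]
orientation: [0.001, 0.996, -0.085, 0.0]
contact_force: [0.3, 0.8, -5.4]
opening: 0.0077
```

Run:
```python
from h import *
p=st()
```

```text
t 17.77 p [580.2 206.7 144.8] head -9.73 ztool [-2.0e-04 -2.2e-03 -1.0e+00] F [ 0.3  0.8 -5.4] M [-0.   -0.08  0.07] op 7.7 q7 -2.08
```

Emit:
{"api": "carry_out", "payload": {"plan": [[0, 0, -0.3, 0, 0, 0, 0.3], [0, 0, -0.3, 0, 0, 0, 0.3], [0, 0, -0.5, 0, 0, 0, 0.3], [0, 0, -1, 0, 0, 0, 0.3], [0, 0, -2, 0, 0, 0, 0.3], [0, 0, -2, 0, 0, 0, 0.3], [0, 0, 0, 0, 0, 0, 0.3]]}}

```text
clock: 18.65
tool_pos: [0.581, 0.2072, 0.211]
orientation: [0.0, 0.996, -0.085, 0.001]
contact_force: [0.3, 0.0, -3.8]
opening: 0.0077
```

Run:
```python
from h import *
p=st();go(*p,(498,190,200),-10.5)
```

```text
t 18.65 p [581.  207.2 211. ] head -9.77 ztool [ 2.3e-03 -7.0e-04 -1.0e+00] F [ 0.3  0.  -3.8] M [ 0.03  0.02 -0.  ] op 7.7 q7 -2.1
MOVE cm [-7.89  3.1   1.08] deg [ 0.01 -0.14  0.73]
```

Emit:
{"api": "carry_out", "payload": {"plan": [[-3, 0, 0, 0, 0, 0, 0.3], [-3, 0, 0, 0, 0, 0, 0.3], [-2.5, 0, 0, 0, 0, 0, 0.3], [0, 0, 0, 0, 0, 0, 0.3]]}}

```text
clock: 19.15
tool_pos: [0.4941, 0.2214, 0.2086]
orientation: [0.001, 0.996, -0.085, 0.0]
contact_force: [1.1, 0.3, -3.0]
opening: 0.0075
```

Run:
```python
from h import *
p=st();save('wrist','w11')
holes('w11',p,(260,50,390,175))
c=bot.calibration('wrist');T=c['T_tool_cam']
im=cv2.imread('pics/w11.png');hsv=cv2.cvtColor(im,cv2.COLOR_BGR2HSV);m=cv2.inRange(hsv,(105,130,40),(130,255,255));
for v in (200,220,240,260,280,370,385):
    x=np.nonzero(m[v])[0];print(v,x.min(),x.max())
```

```text
t 19.15 p [494.1 221.4 208.6] head -9.79 ztool [ 8.0e-04 -1.7e-03 -1.0e+00] F [ 1.1  0.3 -3. ] M [ 0.01  0.01 -0.01] op 7.5 q7 -2.23
ring ((321.8015441894531, 116.18183898925781), (70.2312240600586, 74.7046890258789), 0.34044525027275085)
 blob [316  82   8   9  64] [319.5   86.22] 30.1
  hole 319.4599524187153 86.28760243193233
 blob [ 301   95   42   45 1445] [321.77 117.1 ] 0.9
 blob [320 143   8   9  57] [323.65 147.07] 30.9
  hole 323.74585394239165 147.04873436136165
ringC [581.  207.3  98. ]
mid [580.1 207.5  98. ] dist 0.0452 ang -5.51
ring in tool [ 87.9  -1.1 110.7]
200 308 337
220 307 337
240 308 336
260 308 336
280 309 335
370 312 331
385 310 334
```

View pics/w11.png

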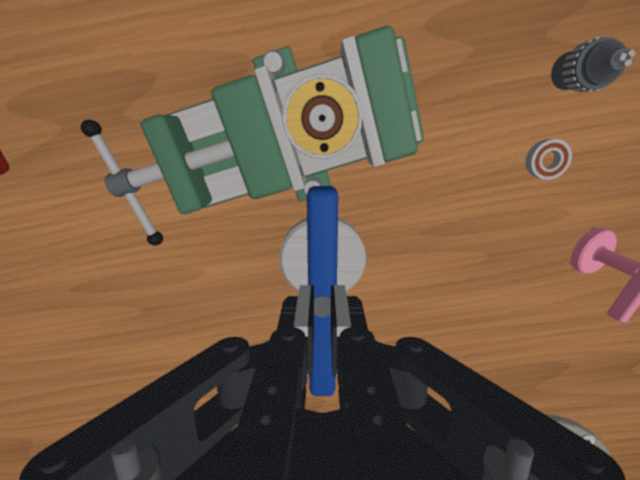

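Emit:
{"api": "carry_out", "payload": {"plan": [[0.3, -0.1, 2, 0, 0, -2, 0.3], [0, 0, 2, 0, 0, -2, 0.3], [0, 0, 1, 0, 0, 0, 0.3], [0, 0, 0, 0, 0, 0, 0.3]]}}

```text
clock: 19.7
tool_pos: [0.5011, 0.2206, 0.1569]
orientation: [0.001, 0.999, -0.051, 0.001]
contact_force: [0.2, 0.3, -2.7]
opening: 0.0078
```

Run:
```python
from h import *
p=st();im=save('wrist','w12')
holes('w12',p,(250,20,400,185))
cv2.imwrite('pics/w12c.png',cv2.resize(im[20:180,240:400],None,fx=3.5,fy=3.5,interpolation=2)[:,:,::-1])
```

```text
t 19.7 p [501.1 220.6 156.9] head -5.89 ztool [ 0.0027 -0.0022 -1.    ] F [ 0.2  0.3 -2.7] M [ 0.01 -0.01 -0.04] op 7.8 q7 -2.13
ring ((330.92840576171875, 125.73673248291016), (85.66551971435547, 90.3050765991211), 3.5913665294647217)
 blob [326  84  11  12 103] [330.95  89.63] 36.1
  hole 330.8720988900101 89.64337369660277
 blob [ 306  101   51   53 2138] [330.83 126.91] 1.2
 blob [326 158  11  11  87] [330.72 163.16] 37.4
  hole 330.7767754318618 163.10335892514397
ringC [581.1 207.4  98. ]
mid [580.  207.5  98. ] dist 0.0452 ang -5.48
ring in tool [80.8  4.8 59.2]
```

View pics/w12c.png

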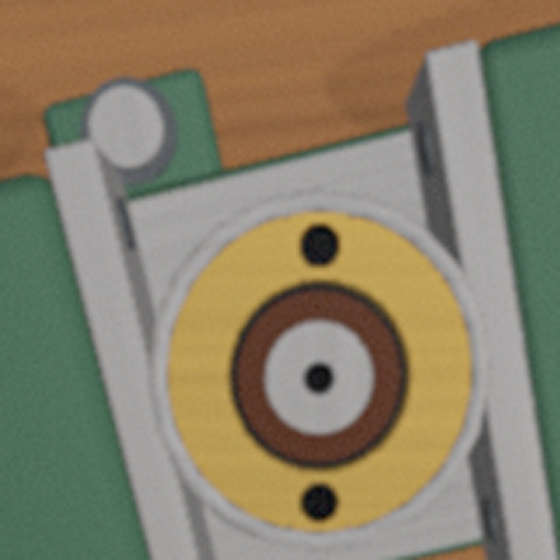

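Run:
```python
from h import *
p=st();go(*p,(580.3,207.0,160),-5.5)
```

```text
t 19.75 p [501.3 220.8 157.4] head -5.89 ztool [ 0.0032 -0.0019 -1.    ] F [-0.   0.2 -3.1] M [-0.03  0.03  0.01] op 7.9 q7 -2.13
MOVE cm [ 8.    0.56 -0.23] deg [ 0.09 -0.19 -0.39]
```

Emit:
{"api": "carry_out", "payload": {"plan": [[0, 0, -0.5, 0, -0.2, -0.4, 0.3], [2, 0.1, 0, 0, 0, 0, 0.3], [2, 0.1, 0, 0, 0, 0, 0.3], [2, 0.1, 0, 0, 0, 0, 0.3], [1.6, 0.1, 0, 0, 0, 0, 0.3], [0, 0, 0, 0, 0, 0, 0.3]]}}

```text
clock: 20.5
tool_pos: [0.5838, 0.2092, 0.1667]
orientation: [-0.001, 0.999, -0.048, 0.002]
contact_force: [-0.7, 0.2, -2.9]
opening: 0.0071
```

Run:
```python
from h import *
p=st();go(*p,(580.3,207.0,150),-5.5)
```

```text
t 20.5 p [583.8 209.2 166.7] head -5.51 ztool [ 0.0049  0.0011 -1.    ] F [-0.7  0.2 -2.9] M [-0.02  0.01 -0.  ] op 7.1 q7 -2.02
MOVE cm [-0.33  0.26  1.66] deg [-0.09 -0.27 -0.01]
```

Emit:
{"api": "carry_out", "payload": {"plan": [[-0.3, 0.25, 0.5, 0, -0.3, 0, 0.3], [0, 0, 0.5, 0, 0, 0, 0.3], [0, 0, 0.3, 0, 0, 0, 0.3], [0, 0, 0, 0, 0, 0, 0.3]]}}

```text
clock: 21.0
tool_pos: [0.5788, 0.2072, 0.1525]
orientation: [-0.001, 0.999, -0.048, -0.001]
contact_force: [0.6, -0.9, -3.3]
opening: 0.0077
```

Run:
```python
from h import *
p=st();go(*p,(580.3,207.0,145),-5.5)
```

```text
t 21.0 p [578.8 207.2 152.5] head -5.46 ztool [-0.002   0.0017 -1.    ] F [ 0.6 -0.9 -3.3] M [ 0.01  0.01 -0.04] op 7.7 q7 -2.01
MOVE cm [0.15 0.01 0.75] deg [-0.09  0.13  0.04]
```

Emit:
{"api": "carry_out", "payload": {"plan": [[0.1, 0, 0.1, -0.1, 0.1, 0, 0.3], [0, 0, 0.2, 0, 0, 0, 0.3], [0, 0, 0, 0, 0, 0, 0.3]]}}

```text
clock: 21.38
tool_pos: [0.5799, 0.2075, 0.1496]
orientation: [0.0, 0.999, -0.047, 0.0]
contact_force: [0.5, 0.5, -3.2]
opening: 0.0078
```

Run:
```python
from h import *
p=st();go(*p,(580.3,207.0,145),-5.5)
```

```text
t 21.38 p [579.9 207.5 149.6] head -5.43 ztool [ 0.e+00 -1.e-04 -1.e+00] F [ 0.5  0.5 -3.2] M [ 0.01  0.   -0.04] op 7.8 q7 -2.01
MOVE cm [0.05 0.04 0.46] deg [ 0.   -0.    0.07]
```

Emit:
{"api": "carry_out", "payload": {"plan": [[0.03, 0.03, 0.15, 0, 0, 0, 0.3], [0, 0, 0.15, 0, 0, 0, 0.3], [0, 0, 0, 0, 0, 0, 0.3]]}}

```text
clock: 21.75
tool_pos: [0.5802, 0.2071, 0.1465]
orientation: [0.0, 0.999, -0.047, 0.0]
contact_force: [0.4, -0.2, -3.5]
opening: 0.0073
```

Emit:
{"api": "carry_out", "payload": {"plan": [[0, 0, 0.12, 0, 0, 0, 0.3], [0, 0, 0.12, 0, 0, 0, 0.3], [0, 0, 0, 0, 0, 0, 0.3]]}}

```text
clock: 22.12
tool_pos: [0.5803, 0.2071, 0.1439]
orientation: [-0.0, 0.999, -0.047, 0.0]
contact_force: [-0.5, 0.4, -3.8]
opening: 0.0077
```

Run:
```python
from h import *
p=st();go(*p,(580.3,207.0,137.5),-5.5)
```

```text
t 22.12 p [580.3 207.1 143.9] head -5.43 ztool [ 1.e-04  0.e+00 -1.e+00] F [-0.5  0.4 -3.8] M [-0.06 -0.01  0.01] op 7.7 q7 -2.01
MOVE cm [0.01 0.01 0.64] deg [-0.   -0.01  0.07]
```

In the holes again without contact force. Lower to seat.

Emit:
{"api": "carry_out", "payload": {"plan": [[0, 0, 0.15, 0, 0, 0, 0.3], [0, 0, 0.15, 0, 0, 0, 0.3], [0, 0, 0.15, 0, 0, 0, 0.3], [0, 0, 0, 0, 0, 0, 0.3]]}}

```text
clock: 22.62
tool_pos: [0.5802, 0.2071, 0.1391]
orientation: [-0.0, 0.999, -0.047, 0.0]
contact_force: [0.7, 0.3, -2.3]
opening: 0.0075
```

Emit:
{"api": "carry_out", "payload": {"plan": [[0, 0, 0.1, 0, 0, 0, 0.3], [0, 0, 0.07, 0, 0, 0, 0.3], [0, 0, 0, 0, 0, 0, 0.3]]}}

```text
clock: 23.0
tool_pos: [0.5804, 0.2071, 0.1375]
orientation: [-0.0, 0.999, -0.047, 0.0]
contact_force: [-1.5, -0.4, -1.8]
opening: 0.008
```

Run:
```python
from h import *
p=st()
```

```text
t 23.0 p [580.4 207.1 137.5] head -5.44 ztool [ 5.e-04  1.e-04 -1.e+00] F [-1.5 -0.4 -1.8] M [-0.1   0.12  0.  ] op 8.0 q7 -2.01
```

Emit:
{"api": "carry_out", "payload": {"plan": [[0, 0, 0, 0, 0, 2, 0.3], [0, 0, 0, 0, 0, 0, 0.3]]}}

```text
clock: 23.25
tool_pos: [0.5804, 0.2071, 0.1375]
orientation: [-0.0, 0.998, -0.066, 0.0]
contact_force: [-1.4, -0.4, -1.5]
opening: 0.0077
```

Run:
```python
from h import *
p=st()
```

```text
t 23.25 p [580.4 207.1 137.5] head -7.59 ztool [ 5.e-04  2.e-04 -1.e+00] F [-1.4 -0.4 -1.5] M [-0.15 -0.03 -0.04] op 7.7 q7 -2.04
```

Emit:
{"api": "carry_out", "payload": {"plan": [[0, 0, 0, 0, 0, 2, 0.3], [0, 0, 0, 0, 0, 0, 0.3]]}}

```text
clock: 23.5
tool_pos: [0.5804, 0.2069, 0.1376]
orientation: [0.0, 0.996, -0.085, 0.0]
contact_force: [-1.1, -1.9, -2.6]
opening: 0.0076
```

Run:
```python
from h import *
p=st()
```

```text
t 23.5 p [580.4 206.9 137.6] head -9.75 ztool [ 4.e-04 -1.e-04 -1.e+00] F [-1.1 -1.9 -2.6] M [-0.17  0.19  0.13] op 7.6 q7 -2.07
```

Emit:
{"api": "carry_out", "payload": {"plan": [[0, 0, 0, 0, 0, 2, 0.3], [0, 0, 0, 0, 0, 0, 0.3]]}}

```text
clock: 23.75
tool_pos: [0.5803, 0.2069, 0.1376]
orientation: [0.0, 0.995, -0.103, 0.0]
contact_force: [-0.3, -1.0, -0.5]
opening: 0.0072
```

Run:
```python
from h import *
p=st()
```

```text
t 23.75 p [580.3 206.9 137.6] head -11.85 ztool [ 3.e-04 -4.e-04 -1.e+00] F [-0.3 -1.  -0.5] M [-0.28  0.08  0.36] op 7.2 q7 -2.11
```

Emit:
{"api": "carry_out", "payload": {"plan": [[0, 0, 0, 0, 0, 2, 0.3], [0, 0, 0, 0, 0, 0, 0.3]]}}

```text
clock: 24.0
tool_pos: [0.5803, 0.2069, 0.1376]
orientation: [0.0, 0.993, -0.122, 0.0]
contact_force: [-0.4, -1.1, -0.5]
opening: 0.0076
```

Run:
```python
from h import *
p=st()
```

```text
t 24.0 p [580.3 206.9 137.6] head -13.96 ztool [ 4.e-04 -5.e-04 -1.e+00] F [-0.4 -1.1 -0.5] M [-0.31  0.13  0.67] op 7.6 q7 -2.14
```

Emit:
{"api": "carry_out", "payload": {"plan": [[0, 0, 0, 0, 0, 2, 0.3], [0, 0, 0, 0, 0, 2, 0.3], [0, 0, 0, 0, 0, 0, 0.3]]}}

```text
clock: 24.38
tool_pos: [0.5803, 0.2069, 0.1375]
orientation: [0.0, 0.987, -0.158, 0.0]
contact_force: [-0.7, -1.6, -1.4]
opening: 0.0077
```

Run:
```python
from h import *
p=st()
```

```text
t 24.38 p [580.3 206.9 137.5] head -18.19 ztool [ 4.e-04 -9.e-04 -1.e+00] F [-0.7 -1.6 -1.4] M [-0.34  0.09  1.11] op 7.7 q7 -2.21
```

Emit:
{"api": "carry_out", "payload": {"plan": [[0, 0, 0, 0, 0, -2, 0.3], [0, 0, 0, 0, 0, -2, 0.3], [0, 0, 0, 0, 0, -2, 0.3]]}}

```text
clock: 24.75
tool_pos: [0.5803, 0.2069, 0.1376]
orientation: [0.0, 0.995, -0.103, 0.0]
contact_force: [0.4, -0.9, -2.5]
opening: 0.007
```

Run:
```python
from h import *
p=st()
```

```text
t 24.75 p [580.3 206.9 137.6] head -11.81 ztool [ 5.e-04 -7.e-04 -1.e+00] F [ 0.4 -0.9 -2.5] M [-0.25  0.13  0.25] op 7.0 q7 -2.11
```

Firm stop confirmed at the same place. Unwind the rest and lift out.

Emit:
{"api": "carry_out", "payload": {"plan": [[0, 0, 0, 0, 0, -1.5, 0.3], [0, 0, 0, 0, 0, -0.8, 0.3], [0, 0, 0, 0, 0, 0, 0.3]]}}

```text
clock: 25.12
tool_pos: [0.5804, 0.2068, 0.1375]
orientation: [0.0, 0.997, -0.082, 0.0]
contact_force: [-0.4, -0.4, -2.2]
opening: 0.0075
```

Run:
```python
from h import *
p=st()
```

```text
t 25.12 p [580.4 206.8 137.5] head -9.36 ztool [ 3.e-04 -2.e-04 -1.e+00] F [-0.4 -0.4 -2.2] M [-0.13  0.18  0.11] op 7.5 q7 -2.07
```

Emit:
{"api": "carry_out", "payload": {"plan": [[0, 0, -0.2, 0, 0, 0, 0.3], [0, 0, -0.2, 0, 0, 0, 0.3], [0, 0, -0.2, 0, 0, 0, 0.3], [0, 0, -0.3, 0, 0, 0, 0.3], [0, 0, -0.3, 0, 0, 0, 0.3], [0, 0, -0.5, 0, 0, 0, 0.3], [0, 0, -1, 0, 0, 0, 0.3], [0, 0, -2, 0, 0, 0, 0.3], [0, 0, -2, 0, 0, 0, 0.3], [0, 0, 0, 0, 0, 0, 0.3]]}}

```text
clock: 26.38
tool_pos: [0.5807, 0.2072, 0.2092]
orientation: [-0.0, 0.997, -0.082, 0.001]
contact_force: [0.4, 0.7, -3.4]
opening: 0.0077
```

Emit:
{"api": "carry_out", "payload": {"plan": [[-3, 0, 0, 0, 0, 0, 0.3], [-3, 0, 0, 0, 0, 0, 0.3], [-2.5, 0, 0, 0, 0, 0, 0.3], [0, 0, 0, 0, 0, 0, 0.3]]}}

```text
clock: 26.88
tool_pos: [0.4937, 0.2208, 0.207]
orientation: [0.0, 0.997, -0.082, 0.0]
contact_force: [-0.3, -0.7, -3.8]
opening: 0.0074
```

Run:
```python
from h import *
p=st();save('wrist','w13')
holes('w13',p,(260,50,390,175))
im=cv2.imread('pics/w13.png');hsv=cv2.cvtColor(im,cv2.COLOR_BGR2HSV);m=cv2.inRange(hsv,(105,130,40),(130,255,255));
for v in (200,240,280,370,385):
    x=np.nonzero(m[v])[0];print(v,x.min(),x.max())
go(*p,(520,-220,215),-9)
```

```text
t 26.88 p [493.7 220.8 207. ] head -9.42 ztool [ 2.e-04 -3.e-04 -1.e+00] F [-0.3 -0.7 -3.8] M [ 0.03 -0.06 -0.02] op 7.4 q7 -2.21
ring ((321.93096923828125, 115.61253356933594), (70.61823272705078, 75.15817260742188), 179.7185821533203)
 blob [316  81   9  10  67] [319.73  85.54] 30.2
  hole 319.76937984496124 85.51046511627906
 blob [ 302   95   41   44 1460] [321.88 116.59] 1.0
 blob [320 143   8   9  58] [323.62 146.78] 31.2
  hole 323.69650784255697 146.72166321396864
ringC [581.  207.3  98. ]
mid [580.1 207.6  98. ] dist 0.0452 ang -5.52
ring in tool [ 88.3  -1.  109. ]
200 307 336
240 308 336
280 309 335
370 312 331
385 311 334
MOVE cm [ 9.81 43.06 -0.79] deg [ 0.01 -0.02 -0.42]
```

Run:
```python
from h import *
p=st();go(*p,(534.2,-235.3,205),-5.7)
```

```text
t 26.93 p [494.7 220.5 207. ] head -9.47 ztool [ 7.e-04 -4.e-04 -1.e+00] F [-0.5  0.6 -3.1] M [-0.03  0.04  0.05] op 7.8 q7 -2.21
MOVE cm [11.4  44.31  0.22] deg [ 0.02 -0.04 -3.77]
```

Emit:
{"api": "carry_out", "payload": {"plan": [[1.2, 4.9, 0, 0, 0, 0, 0.3], [1.2, 4.9, 0, 0, 0, 0, 0.3], [1.2, 4.9, 0, 0, 0, 0, 0.3], [1.3, 4.9, 0, 0, 0, 0, 0.3], [1.3, 4.9, 0, 0, 0, 0, 0.3], [1.3, 4.9, 0, 0, 0, 0, 0.3], [1.3, 4.9, 0, 0, 0, 0, 0.3], [1.2, 4.9, 0, 0, 0, 0, 0.3], [1, 3, 0, 0, 0, 0, 0.3], [0, 0, 0, 0, 0, -3.7, 0.3], [0, 0, 0, 0, 0, 0, 0.3]]}}

```text
clock: 28.3
tool_pos: [0.5399, -0.235, 0.2053]
orientation: [0.003, 0.999, -0.052, 0.002]
contact_force: [-0.4, 0.3, -2.6]
opening: 0.0078
```

Run:
```python
from h import *
p=st();go(*p,(534.2,-235.3,110),-5.7)
```

```text
t 28.3 p [ 539.9 -235.   205.3] head -5.98 ztool [ 0.0028 -0.0068 -1.    ] F [-0.4  0.3 -2.6] M [ 0.03  0.04 -0.04] op 7.8 q7 -1.21
MOVE cm [-0.59  0.03  9.53] deg [ 0.37 -0.2  -0.28]
```

Emit:
{"api": "carry_out", "payload": {"plan": [[-0.5, 0, 0, 0.3, -0.2, -0.3, 0.3], [0, 0, 2.5, 0, 0, 0, 0.3], [0, 0, 3, 0, 0, 0, 0.3], [0, 0, 3, 0, 0, 0, 0.3], [0, 0, 0, 0, 0, 0, 0.3]]}}

```text
clock: 28.92
tool_pos: [0.535, -0.2332, 0.1187]
orientation: [0.0, 0.999, -0.05, 0.0]
contact_force: [-0.6, 0.1, -1.9]
opening: 0.0077
```

Run:
```python
from h import *
p=st();go(*p,(534.2,-235.3,90),-5.7)
```

```text
t 28.93 p [ 535.  -233.2  118.7] head -5.77 ztool [ 5.e-04 -3.e-04 -1.e+00] F [-0.6  0.1 -1.9] M [-0.   -0.01  0.01] op 7.7 q7 -1.15
MOVE cm [-0.06  0.22  2.87] deg [ 0.02 -0.03 -0.07]
```

Emit:
{"api": "carry_out", "payload": {"plan": [[-0.05, 0.2, 0.5, 0, 0, 0, 0.3], [0, 0, 1, 0, 0, 0, 0.3], [0, 0, 1, 0, 0, 0, 0.3], [0, 0, 0, 0, 0, 0, 0.3]]}}

```text
clock: 29.42
tool_pos: [0.5358, -0.2354, 0.095]
orientation: [0.0, 0.999, -0.05, 0.002]
contact_force: [1.0, 0.9, -2.9]
opening: 0.0078
```

Run:
```python
from h import *
p=st();go(*p,(534.2,-235.3,80),-5.7)
im=save('side','s14');im2=save('scene','c14')
a=cv2.resize(im[230:350,290:410],None,fx=4,fy=4,interpolation=2);b=cv2.resize(im2[150:270,190:310],None,fx=4,fy=4,interpolation=2)
cv2.imwrite('pics/s14c.png',np.hstack([a[:,:400],b[:,:400]])[:,:,::-1])
```

```text
t 29.43 p [ 535.8 -235.4   95. ] head -5.77 ztool [ 4.3e-03 -8.0e-04 -1.0e+00] F [ 1.   0.9 -2.9] M [ 0.04 -0.01 -0.03] op 7.8 q7 -1.13
MOVE cm [-0.17  0.01  1.5 ] deg [ 0.02 -0.25 -0.07]
```

View pics/s14c.png

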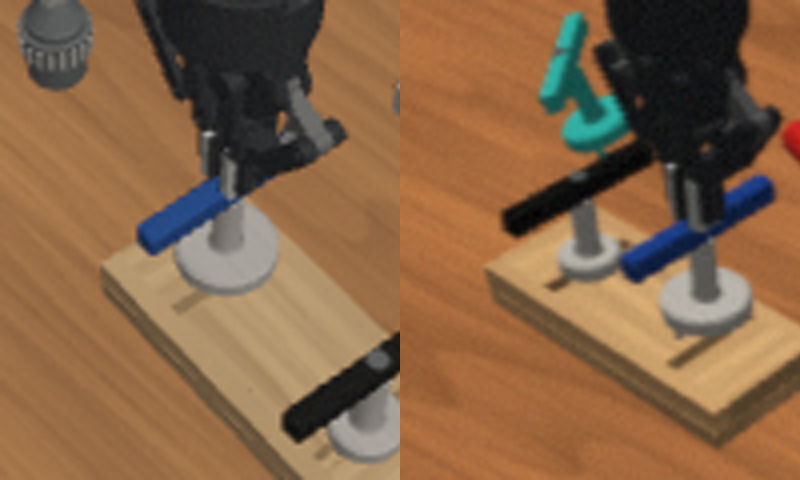

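Aligned over the slot. Continue down in small steps.

Emit:
{"api": "carry_out", "payload": {"plan": [[-0.15, 0, 0.3, 0, -0.2, 0, 0.3], [0, 0, 0.3, 0, 0, 0, 0.3], [0, 0, 0.4, 0, 0, 0, 0.3], [0, 0, 0, 0, 0, 0, 0.3]]}}

```text
clock: 30.02
tool_pos: [0.5349, -0.2356, 0.0855]
orientation: [0.0, 0.999, -0.05, 0.001]
contact_force: [0.2, 0.4, -2.4]
opening: 0.0078
```

Run:
```python
from h import *
p=st();go(*p,(534.2,-235.3,69.5),-5.7)
```

```text
t 30.02 p [ 534.9 -235.6   85.5] head -5.78 ztool [ 2.2e-03 -8.0e-04 -1.0e+00] F [ 0.2  0.4 -2.4] M [ 0.01  0.01 -0.02] op 7.8 q7 -1.12
MOVE cm [-0.08 -0.02  1.6 ] deg [ 0.03 -0.13 -0.08]
```

Emit:
{"api": "carry_out", "payload": {"plan": [[-0.05, 0, 0.3, 0, -0.1, 0, 0.3], [0, 0, 0.3, 0, 0, 0, 0.3], [0, 0, 0.2, 0, 0, 0, 0.3], [0, 0, 0, 0, 0, 0, 0.3]]}}

```text
clock: 30.52
tool_pos: [0.5344, -0.2355, 0.0769]
orientation: [0.0, 0.999, -0.05, 0.0]
contact_force: [-0.5, 0.1, -2.7]
opening: 0.0076
```

Emit:
{"api": "carry_out", "payload": {"plan": [[0, 0, 0.2, 0, 0, 0, 0.3], [0, 0, 0.2, 0, 0, 0, 0.3], [0, 0, 0, 0, 0, 0, 0.3]]}}

```text
clock: 30.9
tool_pos: [0.5345, -0.2356, 0.0727]
orientation: [0.0, 0.999, -0.05, 0.0]
contact_force: [0.4, -0.4, -3.2]
opening: 0.0076
```

Run:
```python
from h import *
p=st();go(*p,(534.2,-235.3,69.5),-5.7)
```

```text
t 30.9 p [ 534.5 -235.6   72.7] head -5.78 ztool [ 5.e-04 -7.e-04 -1.e+00] F [ 0.4 -0.4 -3.2] M [ 0.04 -0.03  0.04] op 7.6 q7 -1.11
MOVE cm [-0.03 -0.02  0.32] deg [ 0.04 -0.03 -0.08]
```

Emit:
{"api": "carry_out", "payload": {"plan": [[0, 0, 0.15, 0, 0, 0, 0.3], [0, 0, 0.12, 0, 0, 0, 0.3], [0, 0, 0, 0, 0, 0, 0.3]]}}

```text
clock: 31.28
tool_pos: [0.5346, -0.2356, 0.0699]
orientation: [0.0, 0.999, -0.05, 0.0]
contact_force: [0.1, 0.4, -3.1]
opening: 0.0078
```

Emit:
{"api": "carry_out", "payload": {"plan": [[0, 0, 0.06, 0, 0, 0, 0.3], [0, 0, 0, 0, 0, 0, 0.3]]}}

```text
clock: 31.52
tool_pos: [0.5347, -0.2357, 0.0695]
orientation: [0.0, 0.999, -0.05, 0.001]
contact_force: [0.7, -0.2, -2.2]
opening: 0.0077
```

Run:
```python
from h import *
p=st()
```

```text
t 31.52 p [ 534.7 -235.7   69.5] head -5.78 ztool [ 1.e-03 -8.e-04 -1.e+00] F [ 0.7 -0.2 -2.2] M [0.08 0.11 0.04] op 7.7 q7 -1.11
```

Emit:
{"api": "carry_out", "payload": {"plan": [[0, 0, 0.03, 0, 0, 0, 0.3], [0, 0, 0, 0, 0, 0, 0.3], [0, 0, 0, 0, 0, 0, 1.2], [0, 0, 0, 0, 0, 0, 1.6], [0, 0, 0, 0, 0, 0, 2.2], [0, 0, 0, 0, 0, 0, 4], [0, 0, 0, 0, 0, 0, 8.5], [0, 0, 0, 0, 0, 0, 8.5], [0, 0, 0, 0, 0, 0, 8.5], [0, 0, 0, 0, 0, 0, 8.5]], "squeeze": 20}}

```text
clock: 32.78
tool_pos: [0.5352, -0.2359, 0.0696]
orientation: [0.001, 0.999, -0.05, 0.001]
contact_force: [-0.2, -0.0, -1.0]
opening: 0.085
```

Run:
```python
from h import *
p=st();save('wrist','w15')
```

```text
t 32.77 p [ 535.2 -235.9   69.6] head -5.78 ztool [ 0.0019 -0.0011 -1.    ] F [-0.2 -0.  -1. ] M [0.04 0.05 0.01] op 85.0 q7 -1.11
```

View pics/w15.png

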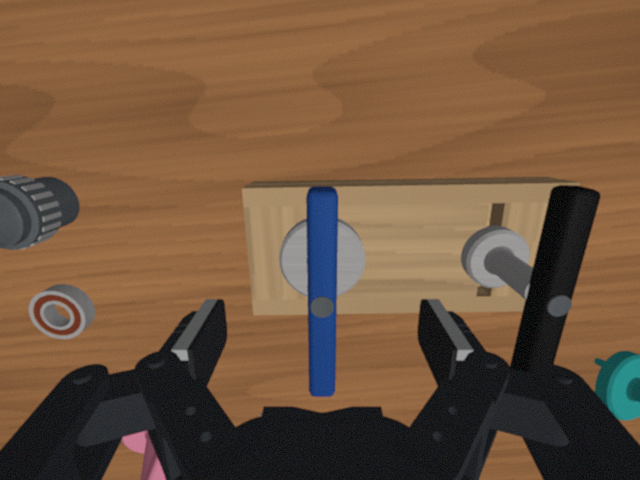

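Released, upright. Retreat straight up and check.

Emit:
{"api": "carry_out", "payload": {"plan": [[0, 0, -1, 0, 0, 0, 8.5], [0, 0, -2, 0, 0, 0, 8.5], [0, 0, -3, 0, 0, 0, 8.5], [0, 0, -4, 0, 0, 0, 8.5], [0, 0, -3, 0, 0, 0, 8.5], [0, 0, 0, 0, 0, 0, 8.5], [0, 0, 0, 0, 0, 0, 8.5]]}}

```text
clock: 33.7
tool_pos: [0.5346, -0.2362, 0.2069]
orientation: [0.001, 0.999, -0.051, 0.002]
contact_force: [0.2, -0.3, -0.4]
opening: 0.0851
```

Run:
```python
from h import *
p=st();save('wrist','w16');bar('w16',p,.097,(270,100,360,330))
im=save('side','s16');im2=save('scene','c16')
a=cv2.resize(im[230:350,290:410],None,fx=4,fy=4,interpolation=2);b=cv2.resize(im2[150:270,190:310],None,fx=4,fy=4,interpolation=2)
cv2.imwrite('pics/s16c.png',np.hstack([a[:,:400],b[:,:400]])[:,:,::-1])
```

```text
t 33.7 p [ 534.6 -236.2  206.9] head -5.83 ztool [ 0.003  -0.0014 -1.    ] F [ 0.2 -0.3 -0.4] M [-0.05  0.    0.02] op 85.1 q7 -1.2
((321.0, 191.5), (63.0, 14.0), 90.0)
bar centre [ 562.6 -237.4   97. ] ang -5.5 len [np.float64(0.0114), np.float64(0.0533)]
```

View pics/s16c.png

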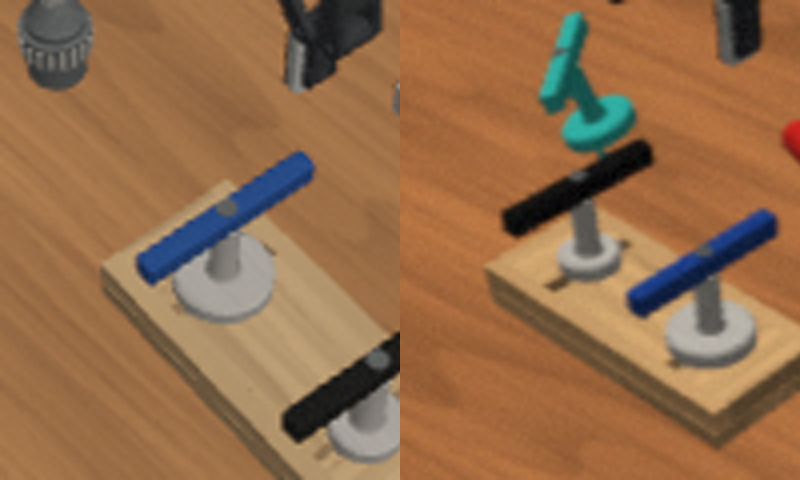

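View pics/s16.png

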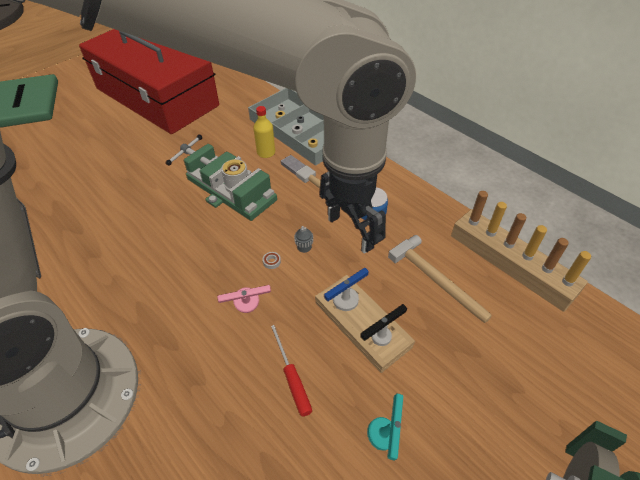

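Run:
```python
import cv2,numpy as np
L=[]
for n in ['side0','s3','s5','s6','s8','s9','s14','s16']:
    L.append(cv2.resize(cv2.imread(f'pics/{n}.png')[380:470,350:420],None,fx=2.8,fy=2.8))
a=np.vstack([np.hstack(L[:4]),np.hstack(L[4:])]);cv2.imwrite('pics/tq.png',a)
L=[]
for n in ['scene0','c4','c6','c16']:
    L.append(cv2.resize(cv2.imread(f'pics/{n}.png')[145:195,220:270],None,fx=3.9,fy=3.9))
cv2.imwrite('pics/tq2.png',np.hstack(L))
```

```text
(no output)
```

View pics/tq.png

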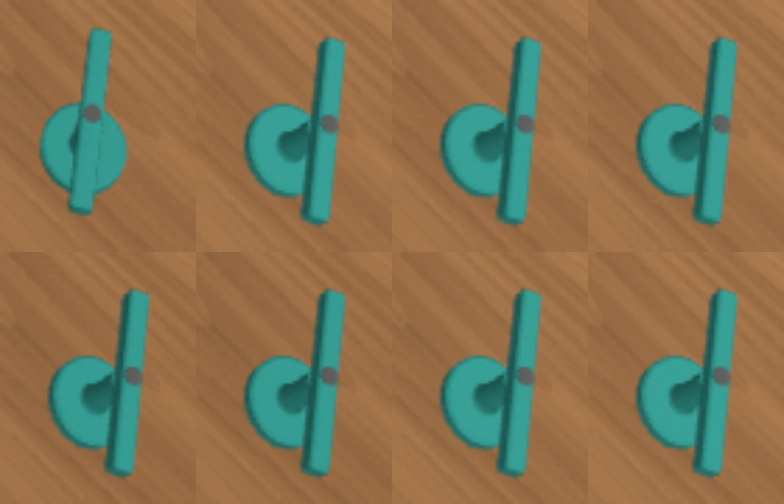

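View pics/tq2.png

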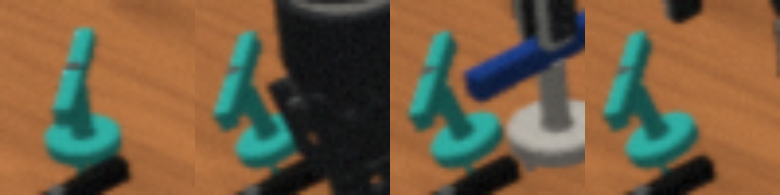

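Run:
```python
from h import *
st();print(bot.hand_in())
```

```text
t 33.85 p [ 534.4 -236.2  206.3] head -5.84 ztool [ 0.002  -0.0015 -1.    ] F [ 0.  -0.4  0.3] M [ 0.06 -0.01  0.03] op 85.1 q7 -1.2
the job is handed in; nothing more can be done
None
```

The ring is tight and the blue spanner is back upright in its own slot, released, with the arm clear above it. I handed the job in at about 34 s.

- **Turning the ring:** The pins went in fully with contact forces of only a few newtons. I turned the ring clockwise about 28° (0.49 rad), from +22.3° to −5.5° in the world frame. Torque rose from about 0.25 N m of drag to about 1.1 N m at the stop.
- **Repeat check:** I re-engaged and turned it a second time. The torque rose at nearly the same place, and the hole line again read −5.5° afterwards.
- **Disagreement:** When I lifted the spanner out, the bar sat about 4° further clockwise than the measured hole line. The clearance between pins and holes explains only about 2° of that. I put the rest down to give in the stop and the grip.
- **Placement check:** Both fixed cameras show the hub flat on the wood in the original slot. The automatic bar measurement in the last wrist picture caught only part of the bar, so I relied on the pictures for this.
- **First grasp missed:** My first try closed the fingers just above the bar, so I reopened, went 15 mm lower and gripped it properly.
- **Turquoise look-alike:** It was upright in the first picture (0 s) and leaning by about 3.4 s. The arm was well away from it and the wrist force readings stayed near zero, so I believe it tipped over by itself. I left it alone, and the other things in the final side picture look unmoved.

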